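Set up the grill's side shelf

ROBOT

A 6-joint arm with a two-finger parallel gripper is mounted at the origin on the work surface. World frame = base frame: x ahead of the robot, y to its left, z up, the work surface at z = 0. Lengths are in m, angles in rad, forces in N, time in s.
With the tool pointing down it reaches from about 0.4 to 0.825 m from the base axis. Payload 7 kg.
Tool frame: the origin (TCP) lies at the very end of the fingers, on their centre line; the grasp point (between the pads) lies 19 mm behind it (grip_depth is the distance from the TCP to the grasp point, in m); z points along the fingers, y is the direction in which the jaws open and shut (so a half turn about z gives the same grasp; the last joint's range is limited). The gripper opens to 88 mm and grips with 3 to 60 N. Pads are 19 mm wide; open, the fingers measure 130 mm over their backs; the gripper's body (78 mm by 193 mm) begins 47 mm behind the grasp point.
Start: joints at [-0.898, 0.359, 0.012, 0, -1.224, -0.288], TCP at [0.253, -0.626, 0.227] pointing down, gripper open.
Joint ranges: [-3.07, 3.07], [-1.43, 2.12], [-1.02, 1.25], [-3.03, 1.67], [-3.05, -0], [-3.03, 3.03]. Speed limits (rad/s): [2.39, 2.39, 3.01, 3.14, 3.14, 3.14].

INTERFACE

Orientations are given as [roll, pitch, yaw] about the fixed x, y, z axes, in that order (R = Rz(yaw) Ry(pitch) Rx(roll)).
In Python, from station import get_state, grab_frame, get_calibration, job_done, grip_depth gives the robot as it stands. The module is installed in compiled form; this text tells all that it offers.
- The arm moves only by the shell command python3 -m crank 'ROWS' [FORCE]. ROWS is JSON, a list of rows, each an object with "turn": the turn, a rotation vector about the tool's x, y, z each as a share of 2 pi rad, from -1 to 1, a list of three; "slide": the shift along the tool's x, y, z each as a share of 0.5 m, from -1 to 1, a list of three; "fingers": the opening, from -1 (shut) to 1 (fully open). A call has 1 to 5 rows; each row is the pose to reach, as a shift and turn from the pose commanded when the call began, along the tool's axes at that moment, turning the shorter way round; what a row does not reach only later rows make up. A row lasts 1/12 s, in which the tool goes at most 41.7 mm and 7.16 degrees, less where a joint would pass 70% of its speed; a pose out of reach is approached as far as the arm can. A call with a number of a shift or a turn outside -1 to 1 is refused whole. A call with a gripper value outside its range is refused whole. The fingers move at their own pace and stop on an object; FORCE is the grip in N (left out, the last holds). Time passes only in rows, so rows that repeat a pose let the fingers close. It gives the time, the measured TCP pose, the force and the opening at its end, in the units of the state.
- get_state(): the state, without advancing time (a new reading comes with each control period).
- grab_frame(name): name is "side" or "top"; returns the picture (384x512x3 uint8, red, green, blue); there is no depth.
- get_calibration(name): a dict with "K" (3x3 intrinsics, pixels), "dist" ([k1, k2, p1, p2, k3] as OpenCV has them; the pictures are not rectified), "pose" (4x4, takes a point from camera to world coordinates). Camera axes: x right, y up, looking along -z (the intrinsics and any distortion apply to the point x, -y, -z); pixel columns grow to the right and rows downward; lengths in m; the calibration is good to about 2 mm. A picture is of the moment at which its call begins. get_calibration takes no time and is no camera call.
- job_done(): hands the job in, once; it reports no verdict.
The state is a dict: "t": time; "q": joint angles; "qd": joint speeds; "joint_efforts": joint torques, N m; "eef_pos": TCP position; "ee_rot": TCP orientation; "force": force on the tool from outside, world axes, zero at the start; "moment": the same for the moment, N m; "width": finger opening in m.
Only numpy, scipy, OpenCV 4.12 (cv2) and the standard library are available. Lean on these libraries where they do the work, as an engineer would, in place of code of your own. Each camera call takes 0.05 s, during which the arm holds its last target.

TASK

Set up the grill's side shelf for cooking: the squat jar and the taller shaker stand on each other's mats, so swap them, each upright and centred on the mat the other one started on. Pull the drawer open, move every spice tube from it into the clamp-on caddy, one to a pocket and right down to the floor of the pocket, and push the drawer fully shut again. Leave everything else on the shelf where it is.

Things in the scene. Friction and masses are not known exactly. Their poses are not given: they have to be found in the camera images.
- jar: squat pale-grey glass jar with a steel screw lid: body 64 mm across and 55 mm high, lid 58 mm across, 72 mm high in all, 0.2-0.3 kg, with a heavy glass bottom. It starts on the round mat. Origin: centre of its underside, z up.
- shaker: taller stainless seasoning shaker: body 60 mm across and 80 mm high with a domed top, 100 mm high in all, 0.2-0.3 kg, with a heavy dark base. It starts on the square mat. Origin: centre of its underside, z up.
- square_mat: square dark steel mat, 120 by 120 mm, let in almost flush (1 mm, no step: what stands on it stands at shelf height, z = 0). Fixed. Origin: its centre.
- round_mat: round black rubber mat, 120 mm across, let in almost flush (1 mm, no step: what stands on it stands at shelf height, z = 0). Fixed. Origin: its centre.
- cabinet: fixed stainless drawer box on the shelf, 170 mm deep (its x), 240 mm wide (its y), 125 mm high, with one drawer that slides out along its -x, towards the robot. Origin: centre of its underside. The drawer front is a 12 mm panel, its outer face 97 mm in front (-x) of the origin when shut, its upper edge at z = 122 mm.
- drawer (a joint): travel of the drawer in m: 0 shut, 0.14 fully open (a stop at both ends); it slides with 1.5 N of friction and stays where it is left.
- drawer_handle (a point): middle of the drawer's bar handle, at z = 95 mm: a horizontal bar 120 mm long, along the cabinet's y, standing 35 mm off the drawer's face, about 10 mm thick, open above and below, so that one finger fits behind it from above. Moves with the drawer.
- drawer_cells (a point): centre of the insert in the drawer, on the drawer floor (z = 12 mm); moves with the drawer. Four square cells 34 mm wide and 30 mm deep lie at -72, -24, +24 and +72 mm from it along the cabinet's y. Fully open, the row stands free: 65 mm behind the drawer front's inner face and 75 mm in front of the box.
- caddy: fixed aluminium caddy, clamped to the far rim of the shelf: a row of four square pockets open at the top, 34 mm wide, centred at y = -72, -24, +24, +72 mm and x = 0 in its frame; pocket floor 5 mm and wall tops 50 mm above the shelf; the block is 42 mm (x) by 206 mm (y); low flat clamp arm behind it (+x). Empty at the start. Origin: centre of its underside.
- tube0: spice tube: glass cylinder with dark steel cap of the same width, 26 mm across, 90 mm high, 0.06 kg, upright in one of the four cells of the drawer insert (underside 12 mm above the shelf); all tubes are alike, two or three are there, the others absent (None). Origin: centre of its underside, z up.
- tube1: spice tube: glass cylinder with dark steel cap of the same width, 26 mm across, 90 mm high, 0.06 kg, upright in one of the four cells of the drawer insert (underside 12 mm above the shelf); all tubes are alike, two or three are there, the others absent (None). Origin: centre of its underside, z up.
- tube2: spice tube: glass cylinder with dark steel cap of the same width, 26 mm across, 90 mm high, 0.06 kg, upright in one of the four cells of the drawer insert (underside 12 mm above the shelf); all tubes are alike, two or three are there, the others absent (None). Origin: centre of its underside, z up.
- tube3: spice tube: glass cylinder with dark steel cap of the same width, 26 mm across, 90 mm high, 0.06 kg, upright in one of the four cells of the drawer insert (underside 12 mm above the shelf); all tubes are alike, two or three are there, the others absent (None). Origin: centre of its underside, z up.
- brush: bystander, leave where it is: grey plastic grill brush lying on the shelf, 200 mm long; origin under its middle; long axis x.
- thermometer: bystander, leave where it is: stainless meat thermometer lying down: plain dial 54 mm across, 12 mm high, with a 100 mm probe along its +x; origin under the dial's centre.
- tong_tip0: bystander, leave where it is: orange silicone tong tip, 95 by 38 mm, 14 mm high; origin under its middle, long axis x.
- tong_tip1: bystander, leave where it is: orange silicone tong tip, 95 by 38 mm, 14 mm high; origin under its middle, long axis x.
- burger_press: bystander, leave where it is: round cast-iron burger press, 110 mm across, 56 mm high with its wooden bow handle; origin under its centre.
- sauce: bystander, leave where it is: amber sauce bottle, 72 mm across, 190 mm high; origin under its centre.
- chip_box: bystander, leave where it is: cardboard box of wood chips, 90 by 130 mm, 70 mm high; origin under its centre.
- bowl: bystander, leave where it is: white bowl, 130 mm across, 50 mm high; origin under its centre.

How it is judged:
By the outcome, as a careful person would: the job done as asked, in the order asked, and still so for the second after the job is handed in, with the robot touching nothing.
Of tube0, tube1, tube2, tube3 only 2 to 3 are there at a start; the rules pass over those that are not, and their reading is None.
At some moment in a run one of jar, shaker may be knocked a few centimetres aside while the robot is not near it.
It also fails if it takes over 210 s, if anything falls off the work surface, if the arm or the gripper's body presses on something with over 40 N, if the wrist force passes 120 N, or if a joint passes its speed limit or range.

## Working session

There is one attempt and no reset: what is moved stays moved. The work goes in short steps, Python scripts to look and compute and a shell command to move; the robot and the scene stay as the last step left them, time stands still between calls to the robot, and variables do not carry over. Pictures are saved under pics/ and viewed, and the job is handed in when it is done.

```bash
mkdir -p pics
cat > h.py <<'E'
import numpy as np, cv2
from station import *
def snap(n,f):
    im=grab_frame(n); cv2.imwrite(f'pics/{f}.png',im[:,:,::-1]); return im
def crop(src,dst,x0,y0,x1,y1,s):
    im=cv2.imread(f'pics/{src}.png')[y0:y1,x0:x1]; cv2.imwrite(f'pics/{dst}.png',cv2.resize(im,None,fx=s,fy=s,interpolation=cv2.INTER_CUBIC))
def ray(n,u,v):
    c=get_calibration(n);K=np.array(c['K']);d=np.array(c['dist']);P=np.array(c['pose'])
    x,y=cv2.undistortPoints(np.array([[[u,v]]],float),K,d)[0,0]
    return P[:3,3],P[:3,:3]@np.array([x,-y,-1])
def at(n,u,v,z):
    o,d=ray(n,u,v); return (o+d*(z-o[2])/d[2]).round(4)
def proj(n,p):
    c=get_calibration(n);K=np.array(c['K']);d=np.array(c['dist']);P=np.array(c['pose'])
    q=P[:3,:3].T@(np.array(p,float)-P[:3,3]); q=q*[1,-1,-1]
    return cv2.projectPoints(q.reshape(1,1,3),np.zeros(3),np.zeros(3),K,d)[0].ravel().round(1)
def tri(a,b):
    o1,d1=ray(*a);o2,d2=ray(*b)
    s=np.linalg.lstsq(np.c_[d1,-d2],o2-o1,rcond=None)[0]
    p,q=o1+d1*s[0],o2+d2*s[1]; return ((p+q)/2).round(4),np.linalg.norm(p-q).round(4)
E
python3 - <<'E'
from h import *
for n in('top','side'):
    snap(n,n+'0'); crop(n+'0',n+'0b',0,0,512,384,1.56)
    c=get_calibration(n);print(np.array(c['pose']).round(3),c['K'],c['dist'])
print(get_state(),grip_depth)
E
```

```text
[[-0.023  0.988 -0.15   0.272]
 [-0.999 -0.026 -0.021 -0.044]
 [-0.025  0.149  0.989  1.556]
 [ 0.     0.     0.     1.   ]] [[479.52648182   0.         254.04785644]
 [  0.         479.52648182 197.82446674]
 [  0.           0.           1.        ]] [-0.05040784  0.          0.          0.          0.        ]
[[ 0.612  0.622 -0.489 -0.298]
 [-0.791  0.487 -0.371 -0.624]
 [ 0.007  0.614  0.79   1.353]
 [ 0.     0.     0.     1.   ]] [[394.7131536    0.         257.38425443]
 [  0.         394.7131536  194.33353027]
 [  0.           0.           1.        ]] [-0.06789773  0.          0.          0.          0.        ]
{'t': 0.1, 'q': array([-8.97922825e-01,  3.59365545e-01,  1.11619642e-02, -3.01649777e-04,
       -1.22410206e+00, -2.88084112e-01]), 'qd': array([-0.00143324, -0.00083645,  0.00059314,  0.00149537, -0.00036004,
        0.00040022]), 'joint_efforts': array([-1.49534964e-03, -5.84159768e+01,  2.93750060e+01,  7.01540977e+00,
        1.01879615e-02, -9.84885355e-05]), 'eef_pos': array([ 0.25317286, -0.62525704,  0.2256901 ]), 'ee_rot': array([ 3.14006496e+00, -1.56963352e-04, -2.75690586e+00]), 'force': array([0.6464588 , 0.29881558, 0.36227186]), 'moment': array([0.00119854, 0.02969227, 0.00155561]), 'width': 0.08766103501413212} 0.0188
```

View pics/top0b.png

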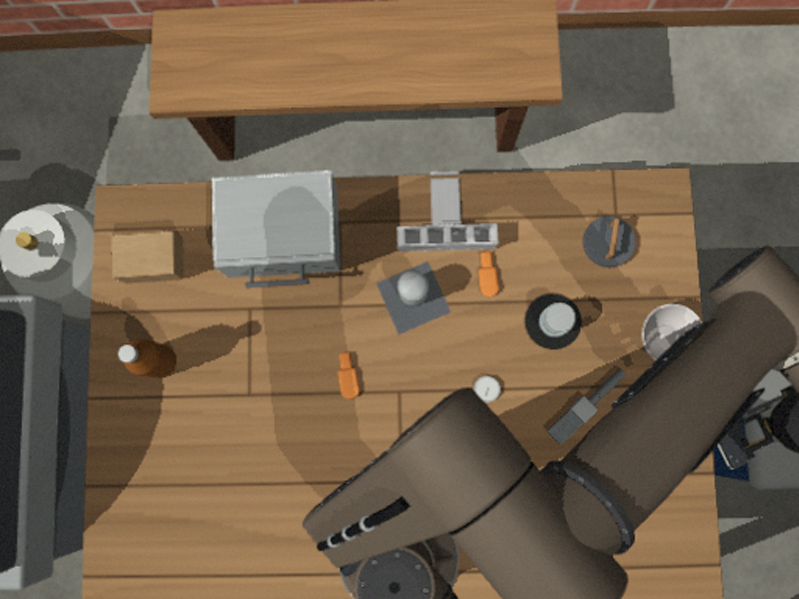

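View pics/side0b.png

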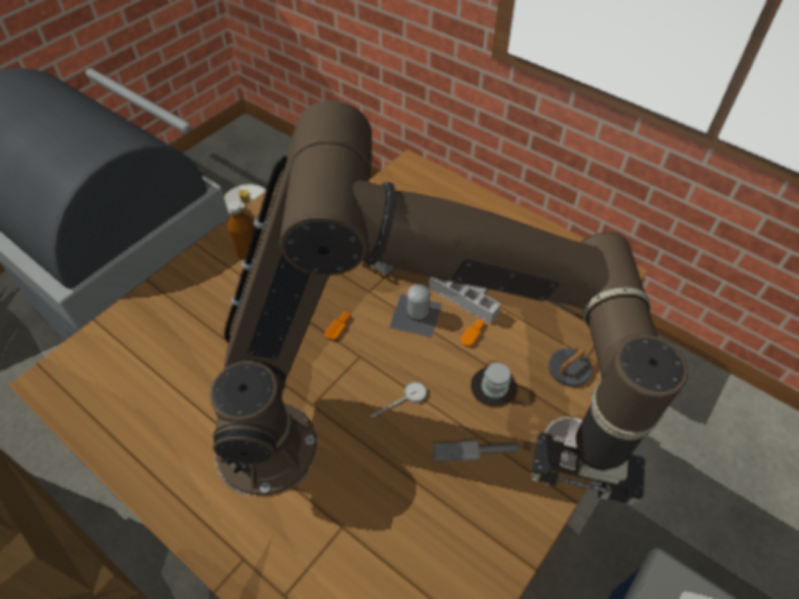

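The top view shows the square mat and shaker near (412,295), the round mat and jar near (553,320), the caddy near (447,236) and the cabinet near (275,220). These are pixels in the view enlarged ×1.56. I'll enlarge further to measure.

Run:
```python
from h import *
crop('top0','c1',230,130,390,240,5)
crop('top0','c2',120,100,240,190,6)
```

```text
(no output)
```

View pics/c1.png

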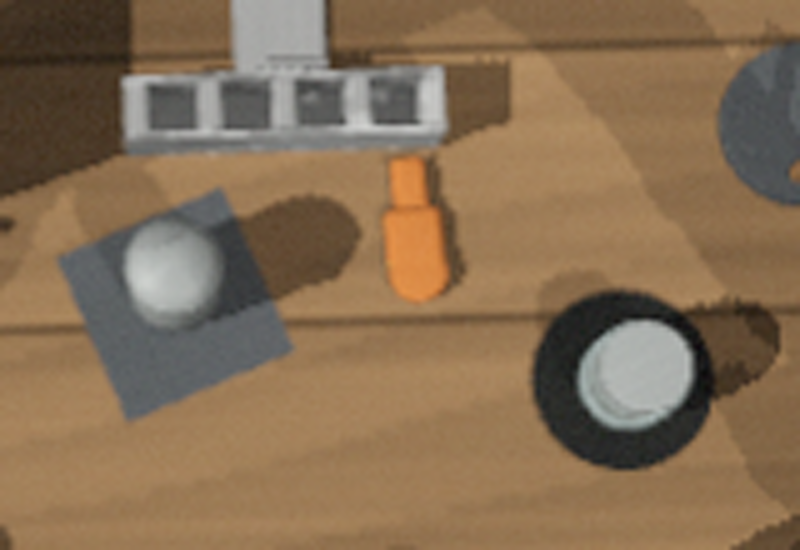

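View pics/c2.png

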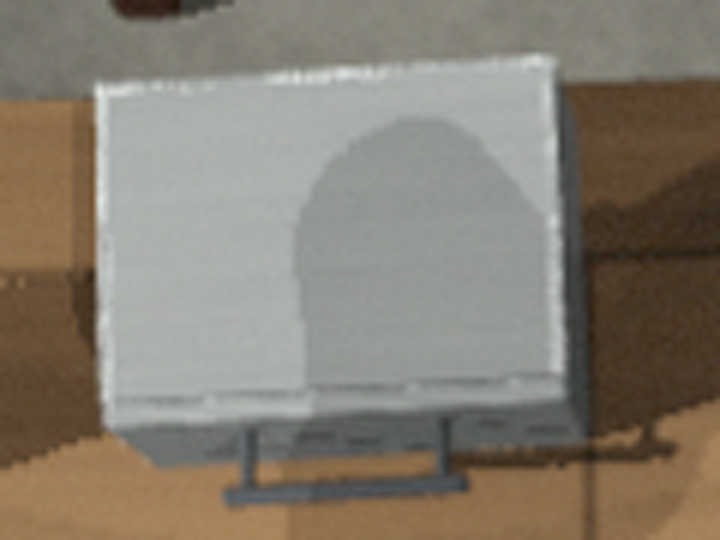

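```bash
cat >> h.py <<'E'
def C(u,v,s,x0,y0): return (u+.5)/s-.5+x0,(v+.5)/s-.5+y0
E
python3 - <<'E'
from h import *
c1=lambda u,v,z:at('top',*C(u,v,5,230,130),z)
c2=lambda u,v,z:at('top',*C(u,v,6,120,100),z)
m=[c1(*p,0) for p in[(58,258),(220,188),(292,350),(128,421)]]
print('sq',m,np.mean(m,0),[np.linalg.norm(m[i]-m[i-1]) for i in range(4)])
print('rd',c1(623,380,0), c1(533,380,0),c1(713,380,0),c1(623,290,0),c1(623,469,0))
print('jar',c1(645,369,.072),c1(595,369,.072),c1(694,369,.072))
print('shaker top',c1(173,270,.08))
k=[c1(*p,.05) for p in[(124,75),(443,66),(445,135),(127,143)]]
print('caddy',k,np.mean(k,0)); 
print('pock',[c1(*p,.05) for p in[(171,106),(246,104),(320,102),(394,100)]])
k=[c2(*p,.125) for p in[(97,87),(553,60),(567,400),(106,425)]]
print('cab',k,np.mean(k,0),[np.linalg.norm(k[i]-k[i-1]) for i in range(4)])
print('h',c2(224,497,.1),c2(467,482,.1))
E
```

```text
sq [array([0.5638, 0.0308, 0.    ]), array([ 0.608 , -0.0774,  0.    ]), array([ 0.4983, -0.1214,  0.    ]), array([ 0.4542, -0.0129,  0.    ])] [ 0.531075 -0.045225  0.      ] [np.float64(0.11799088947880677), np.float64(0.11687976728245142), np.float64(0.11819513526368161), np.float64(0.11711985314198445)]
rd [ 0.4728 -0.3368  0.    ] [ 0.4743 -0.2781  0.    ] [ 0.4712 -0.3955  0.    ] [ 0.5324 -0.34    0.    ] [ 0.4145 -0.3337  0.    ]
jar [ 0.47   -0.3373  0.072 ] [ 0.4709 -0.3062  0.072 ] [ 0.4692 -0.3678  0.072 ]
shaker top [ 0.5391 -0.0448  0.08  ]
caddy [array([ 0.6735, -0.0165,  0.05  ]), array([ 0.6736, -0.2226,  0.05  ]), array([ 0.628 , -0.2218,  0.05  ]), array([ 0.6284, -0.0174,  0.05  ])] [ 0.650875 -0.119575  0.05    ]
pock [array([ 0.6521, -0.0463,  0.05  ]), array([ 0.652 , -0.0947,  0.05  ]), array([ 0.652 , -0.1424,  0.05  ]), array([ 0.652, -0.19 ,  0.05 ])]
cab [array([0.7636, 0.352 , 0.125 ]), array([0.77  , 0.1126, 0.125 ]), array([0.5891, 0.107 , 0.125 ]), array([0.5829, 0.3442, 0.125 ])] [0.6764  0.22895 0.125  ] [np.float64(0.1808682669790364), np.float64(0.23948553192207664), np.float64(0.18098665696674995), np.float64(0.23728101483262418)]
h [0.5484 0.2885 0.1   ] [0.5528 0.1619 0.1   ]
```

Run:
```python
from h import *
B=lambda u,v,z=0:at('top',(u+.5)/1.5625-.5,(v+.5)/1.5625-.5,z)
for n,p in dict(brush0=(550,435),brush1=(622,372),tong0=(350,378),tong0tip=(345,353),tong1=(488,275),therm=(487,388,.01),bowl=(672,333,.05),press=(609,240,.03),sauce=(128,354,.19),chip0=(175,235,.07),chip1=(178,276,.07)).items(): print(n,B(*p))
im=cv2.imread('pics/top0.png'); im=cv2.resize(im[130:240,230:390],None,fx=5,fy=5,interpolation=cv2.INTER_CUBIC)
def circ(x,y,r,z,col):
    P=[proj('top',(x+r*np.cos(a),y+r*np.sin(a),z)) for a in np.linspace(0,6.28,40)]
    P=[((p-[230,130]+.5)*5-.5) for p in P]; cv2.polylines(im,[np.int32(P)],True,col,1)
for z,r in((0,.03),(.08,.03)): circ(.531,-.045,r,z,(0,0,255))
circ(.4705,-.337,.032,.0,(0,0,255));circ(.4705,-.337,.032,.055,(0,0,255));circ(.4705,-.337,.029,.072,(0,255,0));circ(.473,-.337,.06,0,(255,0,0))
cv2.imwrite('pics/o1.png',im)
```

```text
brush0 [ 0.2389 -0.317   0.    ]
brush1 [ 0.3638 -0.4726  0.    ]
tong0 [0.3656 0.0911 0.    ]
tong0tip [0.4179 0.1008 0.    ]
tong1 [ 0.5754 -0.2036  0.    ]
therm [ 0.3376 -0.191   0.01  ]
bowl [ 0.4366 -0.5652  0.05  ]
press [ 0.6371 -0.4557  0.03  ]
sauce [0.4078 0.4876 0.19  ]
chip0 [0.6638 0.4432 0.07  ]
chip1 [0.5774 0.4349 0.07  ]
```

View pics/o1.png

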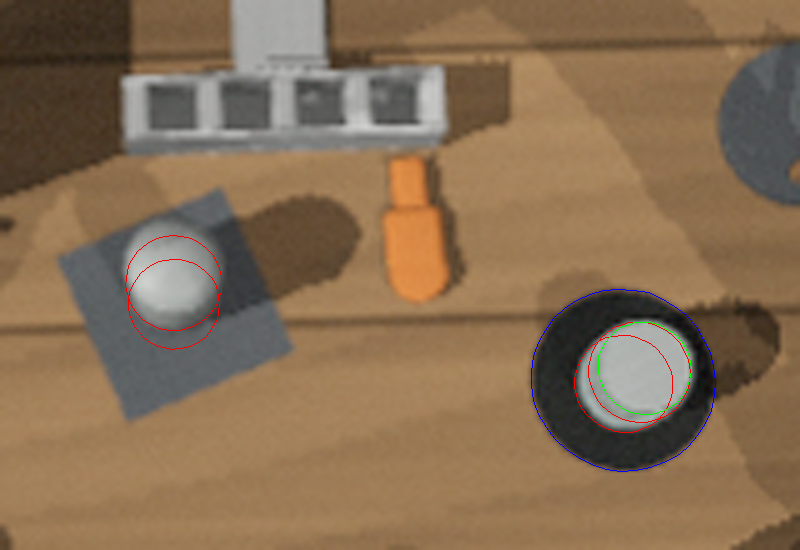

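```bash
R='' ; python3 -m crank '[{"turn":[0,0,-0.0944],"slide":[0,0,0],"fingers":1},{"turn":[0,0,-0.0944],"slide":[0,0,0],"fingers":1},{"turn":[0,0,-0.0944],"slide":[0,0,0],"fingers":1},{"turn":[0,0,-0.0944],"slide":[0,0,0],"fingers":1},{"turn":[0,0,-0.0944],"slide":[0,0,0],"fingers":1}]' 30
python3 -m crank '[{"turn":[0,0,-0.0944],"slide":[0,0,0],"fingers":1},{"turn":[0,0,-0.0944],"slide":[0,0,0],"fingers":1},{"turn":[0,0,-0.0944],"slide":[0,0,0],"fingers":1},{"turn":[0,0,-0.0944],"slide":[0,0,0],"fingers":1},{"turn":[0,0,-0.0944],"slide":[0,0,0],"fingers":1}]'
python3 -c "
from h import *
s=get_state();print(s['q'],s['ee_rot'],s['eef_pos'])"
```

```text
t: 0.52
eef_pos: [0.2532, -0.6254, 0.226]
ee_rot: [3.141, 0.0, -2.157]
force: [-0.3, -0.0, -1.3]
width: 0.0875
t: 0.93
eef_pos: [0.2532, -0.6254, 0.226]
ee_rot: [3.141, 0.001, -1.564]
force: [-0.9, 0.4, -0.7]
width: 0.0876
[-8.97911978e-01  3.59109140e-01  1.13860252e-02 -2.04936620e-04
 -1.22409660e+00  9.04800446e-01] [ 3.14111185e+00  9.23739758e-04 -1.56397782e+00] [ 0.25322853 -0.62537082  0.22597091]
```

```bash
python3 -m crank '[{"turn":[0,0,0],"slide":[-0.2884,-0.2173,0],"fingers":1},{"turn":[0,0,0],"slide":[-0.2884,-0.2173,0],"fingers":1},{"turn":[0,0,0],"slide":[-0.2884,-0.2173,0],"fingers":1},{"turn":[0,0,0],"slide":[-0.2884,-0.2173,0],"fingers":1},{"turn":[0,0,0],"slide":[-0.2884,-0.2173,0],"fingers":1}]'
python3 -m crank '[{"turn":[0,0,0],"slide":[-0.2884,-0.2173,0],"fingers":1},{"turn":[0,0,0],"slide":[-0.2884,-0.2173,0],"fingers":1},{"turn":[0,0,0],"slide":[-0.2884,-0.2173,0],"fingers":1},{"turn":[0,0,0],"slide":[-0.2884,-0.2173,0],"fingers":1},{"turn":[0,0,0],"slide":[-0.2884,-0.2173,0],"fingers":1}]'
python3 - <<'E'
from h import *
for n in('top','side'): snap(n,n+'1'); crop(n+'1',n+'1b',0,0,512,384,1.5625)
E
```

```text
t: 1.35
eef_pos: [0.3641, -0.4779, 0.2264]
ee_rot: [-3.141, 0.001, -1.568]
force: [-0.6, -0.5, 0.5]
width: 0.0878
t: 1.77
eef_pos: [0.4729, -0.3337, 0.2264]
ee_rot: [-3.141, 0.0, -1.568]
force: [-0.0, -0.6, -0.8]
width: 0.0878
```

View pics/side1b.png

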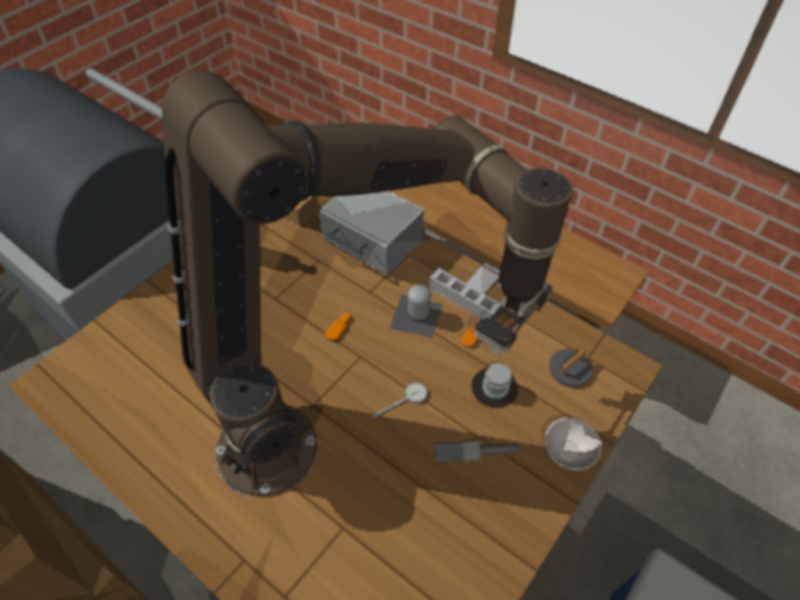

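View pics/top1b.png

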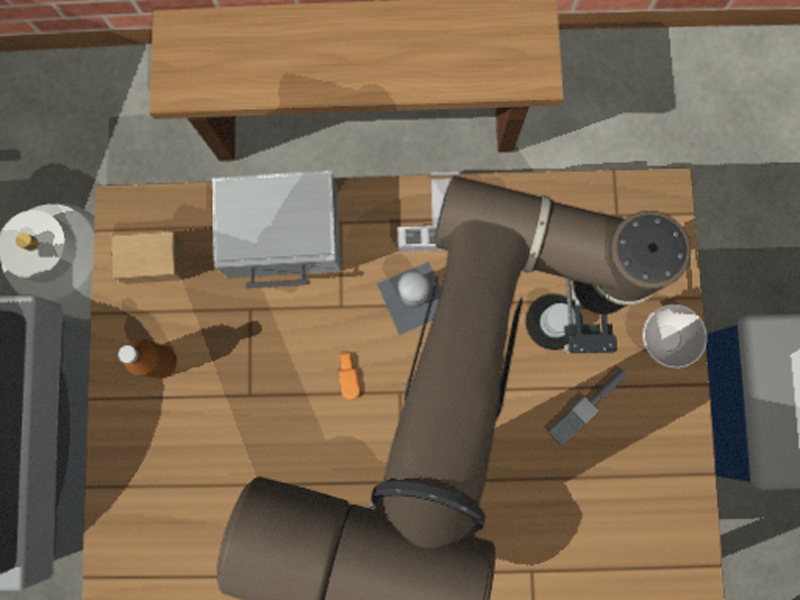

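The jar still stands on the round mat and the gripper is above it, with all objects visible in the side view. Next I'll descend and grasp.

```bash
python3 -m crank '[{"turn":[0,0,0],"slide":[0.0066,0.005,0.06],"fingers":1},{"turn":[0,0,0],"slide":[0.0066,0.005,0.14],"fingers":1},{"turn":[0,0,0],"slide":[0.0066,0.005,0.22],"fingers":1},{"turn":[0,0,0],"slide":[0.0066,0.005,0.29],"fingers":1},{"turn":[0,0,0],"slide":[0.0066,0.005,0.36],"fingers":1}]'
python3 -m crank '[{"turn":[0,0,0],"slide":[0,0,0.03],"fingers":1},{"turn":[0,0,0],"slide":[0,0,0.052],"fingers":1},{"turn":[0,0,0],"slide":[0,0,0.052],"fingers":1}]'
python3 -m crank '[{"turn":[0,0,0],"slide":[0,0,0],"fingers":-1},{"turn":[0,0,0],"slide":[0,0,0],"fingers":-1},{"turn":[0,0,0],"slide":[0,0,0],"fingers":-1},{"turn":[0,0,0],"slide":[0,0,0],"fingers":-1},{"turn":[0,0,0],"slide":[0,0,0],"fingers":-1}]' 30
python3 -m crank '[{"turn":[0,0,0],"slide":[0,0,0],"fingers":-1},{"turn":[0,0,0],"slide":[0,0,0],"fingers":-1},{"turn":[0,0,0],"slide":[0,0,0],"fingers":-1}]' 30
```

```text
t: 2.28
eef_pos: [0.4669, -0.3411, 0.0448]
ee_rot: [3.141, 0.0, -1.571]
force: [0.4, -0.4, 0.4]
width: 0.0878
t: 2.53
eef_pos: [0.4662, -0.3406, 0.0181]
ee_rot: [3.137, 0.001, -1.572]
force: [-1.0, 0.6, -0.1]
width: 0.088
t: 2.95
eef_pos: [0.4691, -0.3408, 0.022]
ee_rot: [-3.139, -0.001, -1.57]
force: [0.5, -0.2, 3.6]
width: 0.0637
t: 3.2
eef_pos: [0.4691, -0.3409, 0.022]
ee_rot: [-3.139, -0.001, -1.57]
force: [-1.3, 0.3, 7.4]
width: 0.0635
```

```bash
python3 -m crank '[{"turn":[0,0,0],"slide":[0,0,-0.04],"fingers":-1},{"turn":[0,0,0],"slide":[0,0,-0.1],"fingers":-1},{"turn":[0,0,0],"slide":[0,0,-0.17],"fingers":-1},{"turn":[0,0,0],"slide":[0,0,-0.24],"fingers":-1},{"turn":[0,0,0],"slide":[0,0,-0.28],"fingers":-1}]'
python3 -m crank '[{"turn":[0,0,0],"slide":[-0.04,0,0],"fingers":-1},{"turn":[0,0,0],"slide":[-0.10,0,0],"fingers":-1},{"turn":[0,0,0],"slide":[-0.17,-0.01,0],"fingers":-1},{"turn":[0,0,0],"slide":[-0.24,-0.02,0],"fingers":-1},{"turn":[0,0,0],"slide":[-0.31,-0.02,0],"fingers":-1}]'
python3 -m crank '[{"turn":[0,0,0],"slide":[-0.07,0,0],"fingers":-1},{"turn":[0,0,0],"slide":[-0.14,0,0],"fingers":-1},{"turn":[0,0,0],"slide":[-0.21,-0.01,0],"fingers":-1},{"turn":[0,0,0],"slide":[-0.28,-0.02,0],"fingers":-1},{"turn":[0,0,0],"slide":[-0.35,-0.02,0],"fingers":-1}]'
python3 -m crank '[{"turn":[0,0,0],"slide":[-0.07,0,0],"fingers":-1},{"turn":[0,0,0],"slide":[-0.12,0,0],"fingers":-1},{"turn":[0,0,0],"slide":[-0.15,0,0],"fingers":-1},{"turn":[0,0,0],"slide":[-0.162,0,0],"fingers":-1},{"turn":[0,0,0],"slide":[-0.162,0,0],"fingers":-1}]'
python3 -m crank '[{"turn":[0,0,0],"slide":[0,0,0],"fingers":-1},{"turn":[0,0,0],"slide":[0,0,0],"fingers":-1},{"turn":[0,0,0],"slide":[0,0,0],"fingers":-1}]'
python3 - <<'E'
from h import *
for n in('top','side'): snap(n,n+'2'); crop(n+'2',n+'2b',0,0,512,384,1.5625)
E
```

```text
t: 3.62
eef_pos: [0.469, -0.3409, 0.1647]
ee_rot: [-3.138, -0.002, -1.57]
force: [1.1, -1.4, -0.9]
width: 0.0637
t: 4.03
eef_pos: [0.478, -0.184, 0.1606]
ee_rot: [-3.141, 0.0, -1.571]
force: [0.3, -0.3, -1.7]
width: 0.0631
t: 4.45
eef_pos: [0.488, -0.0086, 0.1608]
ee_rot: [-3.141, 0.0, -1.57]
force: [1.4, 0.3, -1.3]
width: 0.0637
t: 4.87
eef_pos: [0.4877, 0.0716, 0.1605]
ee_rot: [3.141, 0.0, -1.569]
force: [-0.1, -0.4, -2.0]
width: 0.0636
t: 5.12
eef_pos: [0.4878, 0.0695, 0.1605]
ee_rot: [3.141, -0.0, -1.572]
force: [0.1, -0.1, -2.5]
width: 0.0636
```

View pics/side2b.png

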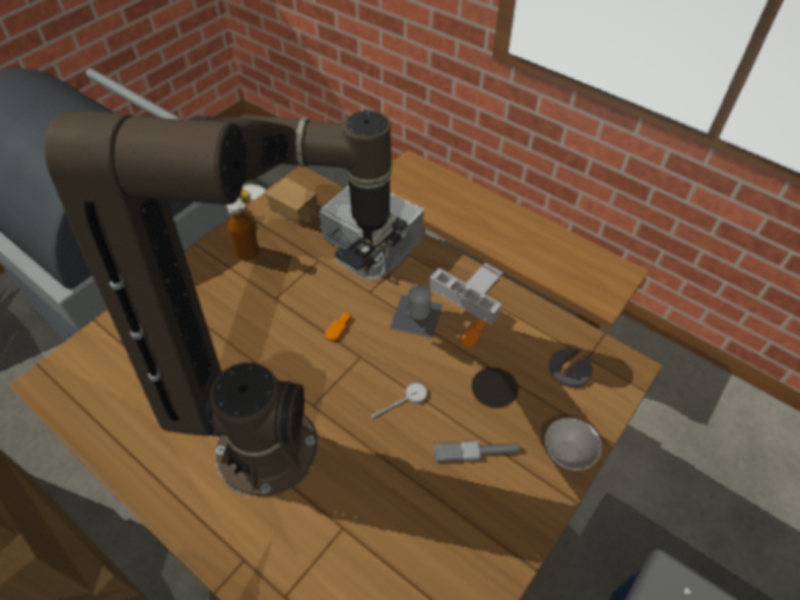

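```bash
python3 -m crank '[{"turn":[0,0,0],"slide":[0,0,0.06],"fingers":-1},{"turn":[0,0,0],"slide":[0,0,0.13],"fingers":-1},{"turn":[0,0,0],"slide":[0,0,0.19],"fingers":-1},{"turn":[0,0,0],"slide":[0,0,0.23],"fingers":-1},{"turn":[0,0,0],"slide":[0,0,0.25],"fingers":-1}]'
python3 -m crank '[{"turn":[0,0,0],"slide":[0,0,0.015],"fingers":-1},{"turn":[0,0,0],"slide":[0,0,0.026],"fingers":-1},{"turn":[0,0,0],"slide":[0,0,0.026],"fingers":-1},{"turn":[0,0,0],"slide":[0,0,0.026],"fingers":-1}]'
python3 -m crank '[{"turn":[0,0,0],"slide":[0,0,0],"fingers":1},{"turn":[0,0,0],"slide":[0,0,0],"fingers":1},{"turn":[0,0,0],"slide":[0,0,0],"fingers":1},{"turn":[0,0,0],"slide":[0,0,0],"fingers":1}]'
```

```text
t: 5.63
eef_pos: [0.4864, 0.0691, 0.0328]
ee_rot: [3.138, -0.002, -1.572]
force: [-0.2, 0.7, -0.2]
width: 0.0634
t: 5.97
eef_pos: [0.4885, 0.0706, 0.023]
ee_rot: [-3.141, 0.0, -1.571]
force: [0.5, 0.1, -2.0]
width: 0.0635
t: 6.3
eef_pos: [0.4883, 0.0708, 0.0231]
ee_rot: [-3.141, 0.001, -1.57]
force: [0.1, 0.2, 0.4]
width: 0.0842
```

```bash
python3 -m crank '[{"turn":[0,0,0],"slide":[0,0,-0.04],"fingers":1},{"turn":[0,0,0],"slide":[0,0,-0.12],"fingers":1},{"turn":[0,0,0],"slide":[0,0,-0.20],"fingers":1},{"turn":[0,0,0],"slide":[0,0,-0.28],"fingers":1},{"turn":[0,0,0],"slide":[0,0,-0.354],"fingers":1}]'
python3 -m crank '[{"turn":[0,0,0],"slide":[0.07,-0.03,0],"fingers":1},{"turn":[0,0,0],"slide":[0.14,-0.065,0],"fingers":1},{"turn":[0,0,0],"slide":[0.2,-0.1,0],"fingers":1},{"turn":[0,0,0],"slide":[0.232,-0.107,0],"fingers":1},{"turn":[0,0,0],"slide":[0.232,-0.107,0],"fingers":1}]'
python3 - <<'E'
from h import *
for n in('top','side'): snap(n,n+'3'); crop(n+'3',n+'3b',0,0,512,384,1.5625)
E
```

```text
t: 6.72
eef_pos: [0.4879, 0.0704, 0.2024]
ee_rot: [-3.14, 0.001, -1.57]
force: [2.5, 0.3, -0.6]
width: 0.0875
t: 7.13
eef_pos: [0.5421, -0.0481, 0.1994]
ee_rot: [3.141, -0.0, -1.573]
force: [0.0, 0.4, -0.6]
width: 0.0874
```

View pics/side3b.png

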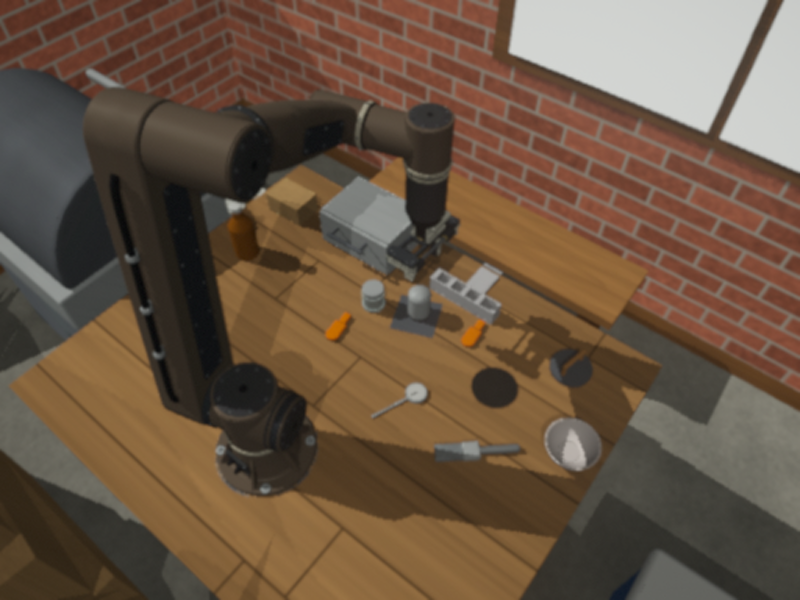

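View pics/top3b.png

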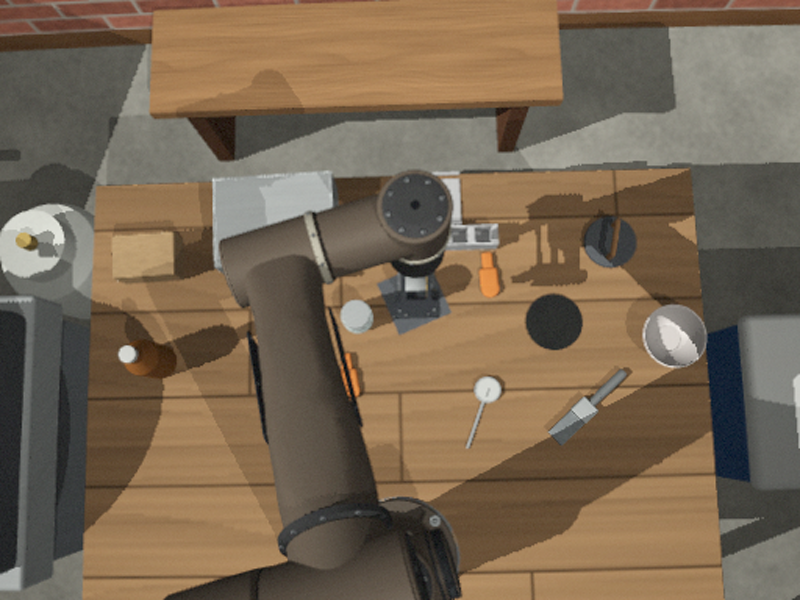

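The jar stands at its temporary spot, big pixel (357,316). The shaker is still on its mat under the gripper, so I'll grasp it.

```bash
python3 -m crank '[{"turn":[0,0,0],"slide":[0,0,0.05],"fingers":1},{"turn":[0,0,0],"slide":[0,0,0.12],"fingers":1},{"turn":[0,0,0],"slide":[0,0,0.19],"fingers":1},{"turn":[0,0,0],"slide":[0,0,0.25],"fingers":1},{"turn":[0,0,0],"slide":[0,0,0.29],"fingers":1}]'
python3 -m crank '[{"turn":[0,0,0],"slide":[0,0,0.02],"fingers":1},{"turn":[0,0,0],"slide":[0,0,0.02],"fingers":1},{"turn":[0,0,0],"slide":[0,0,0.02],"fingers":1}]'
python3 -m crank '[{"turn":[0,0,0],"slide":[0,0,0],"fingers":-1},{"turn":[0,0,0],"slide":[0,0,0],"fingers":-1},{"turn":[0,0,0],"slide":[0,0,0],"fingers":-1},{"turn":[0,0,0],"slide":[0,0,0],"fingers":-1},{"turn":[0,0,0],"slide":[0,0,0],"fingers":-1}]' 30
python3 -m crank '[{"turn":[0,0,0],"slide":[0,0,0],"fingers":-1},{"turn":[0,0,0],"slide":[0,0,0],"fingers":-1},{"turn":[0,0,0],"slide":[0,0,0],"fingers":-1}]' 30
python3 - <<'E'
from h import *
snap('side','side4'); crop('side4','side4b',200,130,360,270,5)
E
```

```text
t: 7.65
eef_pos: [0.5398, -0.0447, 0.0521]
ee_rot: [3.139, -0.0, -1.57]
force: [0.1, -0.7, -0.0]
width: 0.0879
t: 7.9
eef_pos: [0.5419, -0.0449, 0.0451]
ee_rot: [-3.141, -0.0, -1.569]
force: [0.8, 0.2, 0.7]
width: 0.0874
t: 8.32
eef_pos: [0.5414, -0.0455, 0.0452]
ee_rot: [-3.141, 0.0, -1.571]
force: [-3.4, -0.6, 2.2]
width: 0.0596
t: 8.57
eef_pos: [0.5414, -0.0455, 0.0452]
ee_rot: [-3.141, -0.0, -1.571]
force: [-2.9, 0.6, 6.7]
width: 0.0598
```

View pics/side4b.png

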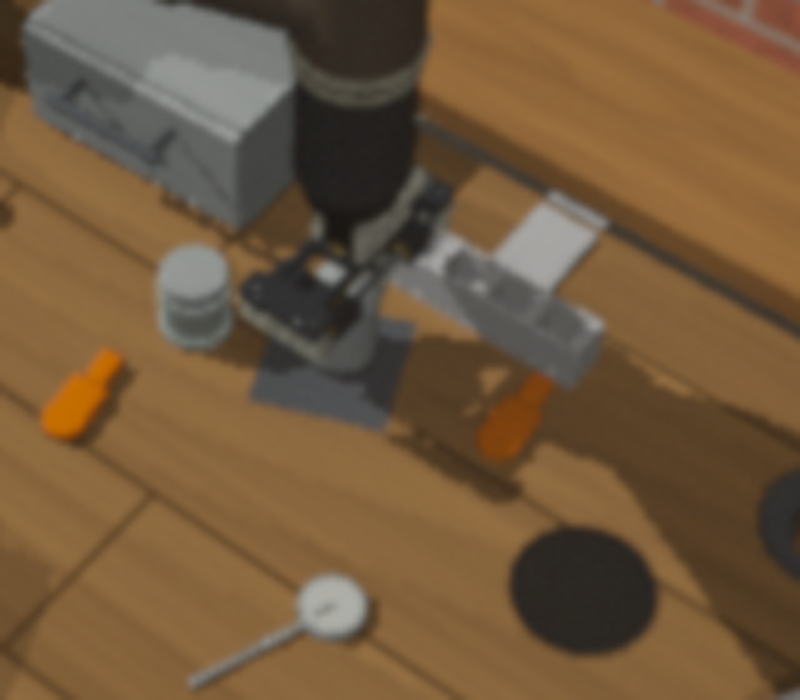

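```bash
python3 -m crank '[{"turn":[0,0,0],"slide":[0,0,-0.03],"fingers":-1},{"turn":[0,0,0],"slide":[0,0,-0.08],"fingers":-1},{"turn":[0,0,0],"slide":[0,0,-0.14],"fingers":-1},{"turn":[0,0,0],"slide":[0,0,-0.19],"fingers":-1},{"turn":[0,0,0],"slide":[0,0,-0.2],"fingers":-1}]'
python3 -m crank '[{"turn":[0,0,0],"slide":[0.03,0.01,0],"fingers":-1},{"turn":[0,0,0],"slide":[0.09,0.02,0],"fingers":-1},{"turn":[0,0,0],"slide":[0.16,0.04,0],"fingers":-1},{"turn":[0,0,0],"slide":[0.23,0.06,0],"fingers":-1},{"turn":[0,0,0],"slide":[0.3,0.08,0],"fingers":-1}]'
python3 -m crank '[{"turn":[0,0,0],"slide":[0.07,0.02,0],"fingers":-1},{"turn":[0,0,0],"slide":[0.14,0.04,0],"fingers":-1},{"turn":[0,0,0],"slide":[0.21,0.05,0],"fingers":-1},{"turn":[0,0,0],"slide":[0.26,0.056,0],"fingers":-1},{"turn":[0,0,0],"slide":[0.283,0.056,0],"fingers":-1}]'
python3 -m crank '[{"turn":[0,0,0],"slide":[0,0,0],"fingers":-1},{"turn":[0,0,0],"slide":[0,0,0],"fingers":-1},{"turn":[0,0,0],"slide":[0,0,0],"fingers":-1}]'
python3 - <<'E'
from h import *
print('rd side',at('side',*C(583,590,5,200,130),0))
snap('side','side5'); crop('side5','side5b',200,130,360,270,5)
print(get_state()['eef_pos'])
E
```

```text
t: 9.03
eef_pos: [0.5437, -0.0453, 0.1488]
ee_rot: [-3.135, 0.001, -1.57]
force: [0.6, 0.5, -2.3]
width: 0.0594
t: 9.45
eef_pos: [0.5004, -0.1965, 0.1437]
ee_rot: [3.141, 0.0, -1.57]
force: [1.6, -0.6, -2.8]
width: 0.0597
t: 9.87
eef_pos: [0.4721, -0.3395, 0.1435]
ee_rot: [3.14, 0.0, -1.573]
force: [0.7, 0.4, -2.9]
width: 0.0598
t: 10.12
eef_pos: [0.4734, -0.3361, 0.144]
ee_rot: [3.141, 0.001, -1.571]
force: [1.0, 0.5, -2.7]
width: 0.0597
rd side [ 0.472  -0.3335  0.    ]
[ 0.47359117 -0.33590487  0.14419681]
```

View pics/side5b.png

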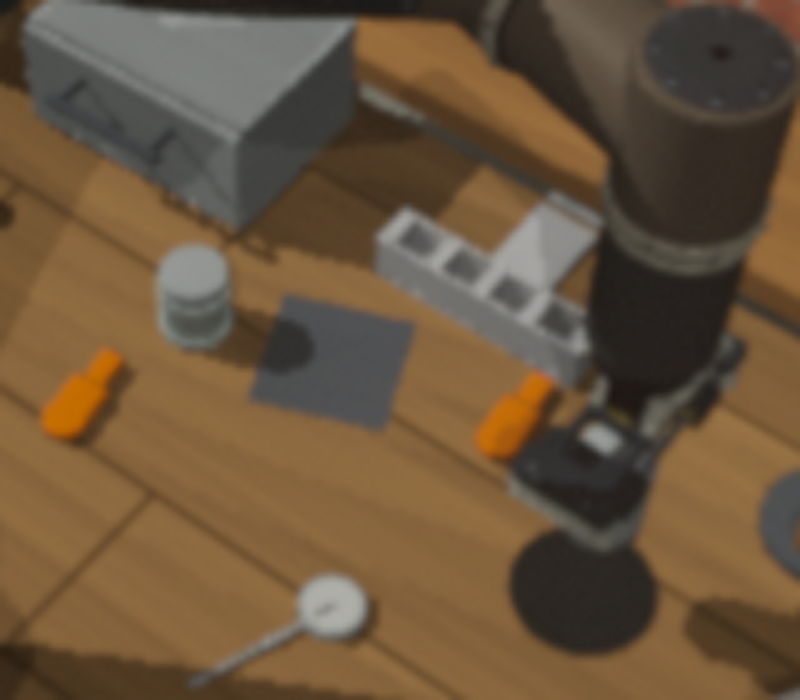

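```bash
python3 -m crank '[{"turn":[0,0,0],"slide":[0,0,0.05],"fingers":-1},{"turn":[0,0,0],"slide":[0,0,0.1],"fingers":-1},{"turn":[0,0,0],"slide":[0,0,0.14],"fingers":-1},{"turn":[0,0,0],"slide":[0,0,0.17],"fingers":-1},{"turn":[0,0,0],"slide":[0,0,0.185],"fingers":-1}]'
python3 -m crank '[{"turn":[0,0,0],"slide":[0,0,0.006],"fingers":-1},{"turn":[0,0,0],"slide":[0,0,0.012],"fingers":-1},{"turn":[0,0,0],"slide":[0,0,0.012],"fingers":-1},{"turn":[0,0,0],"slide":[0,0,0.012],"fingers":-1}]'
python3 -m crank '[{"turn":[0,0,0],"slide":[0,0,0],"fingers":1},{"turn":[0,0,0],"slide":[0,0,0],"fingers":1},{"turn":[0,0,0],"slide":[0,0,0],"fingers":1},{"turn":[0,0,0],"slide":[0,0,0],"fingers":1}]'
python3 -m crank '[{"turn":[0,0,0],"slide":[0,0,-0.04],"fingers":1},{"turn":[0,0,0],"slide":[0,0,-0.12],"fingers":1},{"turn":[0,0,0],"slide":[0,0,-0.20],"fingers":1},{"turn":[0,0,0],"slide":[0,0,-0.26],"fingers":1},{"turn":[0,0,0],"slide":[0,0,-0.3],"fingers":1}]'
python3 - <<'E'
from h import *
m=[at('side',*C(*p,5,200,130),0) for p in[(283,296),(414,322),(384,430),(250,400)]]
print('sq side',np.mean(m,0))
# jar lid in side
print('jar',at('side',*C(193,270,5,200,130),.072))
snap('side','side6'); crop('side6','side6b',200,130,360,270,5)
snap('top','top6'); crop('top6','top6b',210,130,370,250,5)
E
```

```text
t: 10.58
eef_pos: [0.4728, -0.3353, 0.0501]
ee_rot: [3.139, 0.001, -1.569]
force: [-1.1, 0.4, -2.7]
width: 0.0595
t: 10.92
eef_pos: [0.4742, -0.337, 0.0469]
ee_rot: [-3.14, -0.001, -1.57]
force: [0.6, -0.4, -2.7]
width: 0.0595
t: 11.25
eef_pos: [0.4739, -0.3372, 0.0466]
ee_rot: [-3.141, -0.0, -1.571]
force: [0.4, -0.2, 0.8]
width: 0.0808
t: 11.67
eef_pos: [0.4747, -0.3377, 0.2004]
ee_rot: [-3.137, -0.002, -1.57]
force: [0.7, -0.7, -0.7]
width: 0.0872
sq side [ 0.5307 -0.0421  0.    ]
jar [0.4904 0.0766 0.072 ]
```

View pics/side6b.png

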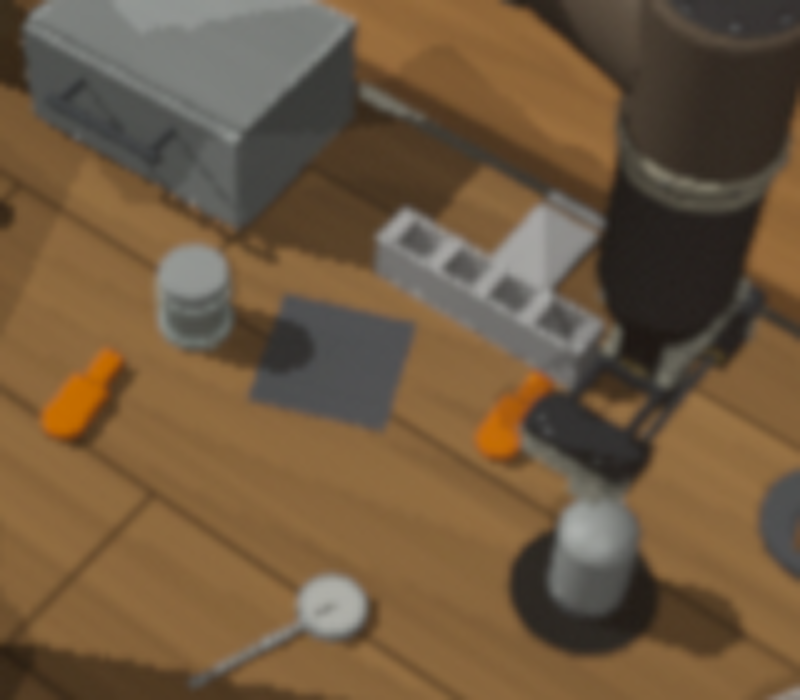

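View pics/top6b.png

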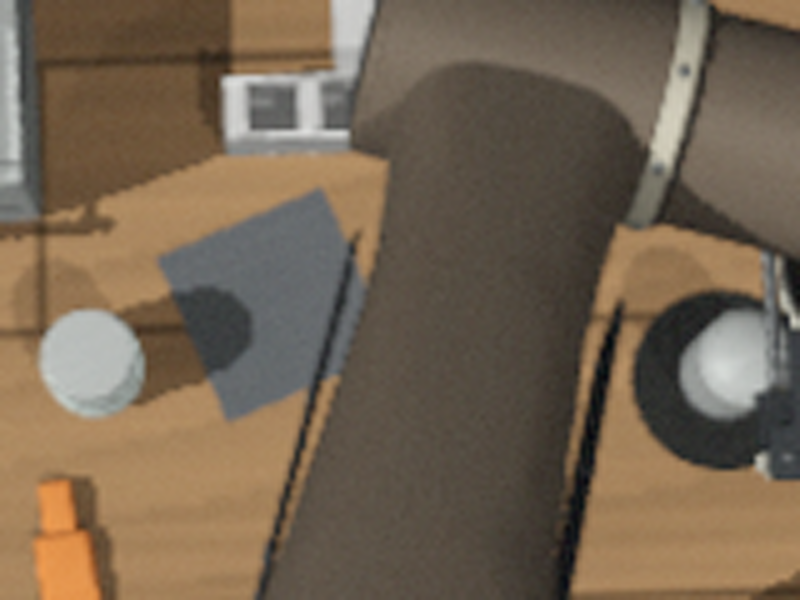

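```bash
python3 -m crank '[{"turn":[0,0,0],"slide":[-0.05,0,0],"fingers":1},{"turn":[0,0,0],"slide":[-0.12,0,0],"fingers":1},{"turn":[0,0,0],"slide":[-0.19,-0.01,0],"fingers":1},{"turn":[0,0,0],"slide":[-0.26,-0.02,0],"fingers":1},{"turn":[0,0,0],"slide":[-0.33,-0.02,0],"fingers":1}]'
python3 -m crank '[{"turn":[0,0,0],"slide":[-0.07,0,0],"fingers":1},{"turn":[0,0,0],"slide":[-0.14,0,0],"fingers":1},{"turn":[0,0,0],"slide":[-0.21,-0.01,0],"fingers":1},{"turn":[0,0,0],"slide":[-0.28,-0.011,0],"fingers":1},{"turn":[0,0,0],"slide":[-0.35,-0.011,0],"fingers":1}]'
python3 -m crank '[{"turn":[0,0,0],"slide":[-0.07,0,0],"fingers":1},{"turn":[0,0,0],"slide":[-0.12,0,0],"fingers":1},{"turn":[0,0,0],"slide":[-0.145,0,0],"fingers":1},{"turn":[0,0,0],"slide":[-0.145,0,0],"fingers":1},{"turn":[0,0,0],"slide":[-0.145,0,0],"fingers":1}]'
python3 -m crank '[{"turn":[0,0,0],"slide":[0,0,0],"fingers":1},{"turn":[0,0,0],"slide":[0,0,0],"fingers":1}]'
python3 - <<'E'
from h import *
snap('side','side7'); crop('side7','side7b',200,130,360,270,5)
E
```

```text
t: 12.18
eef_pos: [0.4836, -0.1706, 0.1956]
ee_rot: [3.141, -0.0, -1.571]
force: [1.4, 0.1, 0.7]
width: 0.0875
t: 12.6
eef_pos: [0.4885, 0.0046, 0.1957]
ee_rot: [3.141, 0.0, -1.571]
force: [1.0, -0.7, -0.7]
width: 0.0874
t: 13.02
eef_pos: [0.4886, 0.0757, 0.1956]
ee_rot: [3.141, -0.0, -1.569]
force: [-0.6, -0.2, 0.2]
width: 0.0876
t: 13.18
eef_pos: [0.4889, 0.0745, 0.1959]
ee_rot: [3.141, -0.0, -1.572]
force: [-0.2, -1.0, 1.3]
width: 0.0875
```

View pics/side7b.png

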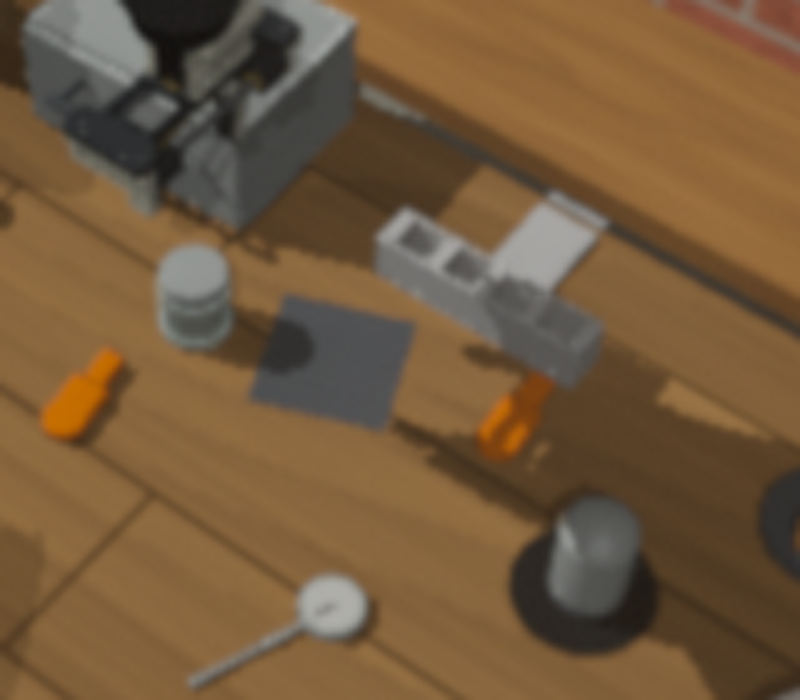

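The jar is unmoved at crop pixel (193,290), and the shaker stands on the round mat at crop pixel (593,555). I'll pick up the jar.

```bash
python3 -m crank '[{"turn":[0,0,0],"slide":[0,0,0.06],"fingers":1},{"turn":[0,0,0],"slide":[0,0,0.14],"fingers":1},{"turn":[0,0,0],"slide":[0,0,0.22],"fingers":1},{"turn":[0,0,0],"slide":[0,0,0.29],"fingers":1},{"turn":[0,0,0],"slide":[0,0,0.33],"fingers":1}]'
python3 -m crank '[{"turn":[0,0,0],"slide":[0,0,0.018],"fingers":1},{"turn":[0,0,0],"slide":[0,0,0.018],"fingers":1},{"turn":[0,0,0],"slide":[0,0,0.018],"fingers":1}]'
python3 -m crank '[{"turn":[0,0,0],"slide":[0,0,0],"fingers":-1},{"turn":[0,0,0],"slide":[0,0,0],"fingers":-1},{"turn":[0,0,0],"slide":[0,0,0],"fingers":-1},{"turn":[0,0,0],"slide":[0,0,0],"fingers":-1},{"turn":[0,0,0],"slide":[0,0,0],"fingers":-1}]' 30
python3 -m crank '[{"turn":[0,0,0],"slide":[0,0,0],"fingers":-1},{"turn":[0,0,0],"slide":[0,0,0],"fingers":-1},{"turn":[0,0,0],"slide":[0,0,0],"fingers":-1}]' 30
python3 -m crank '[{"turn":[0,0,0],"slide":[0,0,-0.03],"fingers":-1},{"turn":[0,0,0],"slide":[0,0,-0.08],"fingers":-1},{"turn":[0,0,0],"slide":[0,0,-0.13],"fingers":-1},{"turn":[0,0,0],"slide":[0,0,-0.15],"fingers":-1},{"turn":[0,0,0],"slide":[0,0,-0.15],"fingers":-1}]'
```

```text
t: 13.65
eef_pos: [0.4871, 0.0736, 0.0278]
ee_rot: [3.138, -0.002, -1.573]
force: [-0.4, 0.8, 0.1]
width: 0.0875
t: 13.9
eef_pos: [0.4895, 0.0752, 0.0226]
ee_rot: [-3.141, -0.0, -1.571]
force: [0.7, -0.0, 0.3]
width: 0.0874
t: 14.32
eef_pos: [0.4893, 0.0758, 0.0229]
ee_rot: [-3.14, 0.001, -1.57]
force: [-2.4, -0.8, 5.9]
width: 0.0636
t: 14.57
eef_pos: [0.4893, 0.0758, 0.0229]
ee_rot: [-3.141, 0.0, -1.57]
force: [-1.8, 0.3, 8.5]
width: 0.0633
t: 14.98
eef_pos: [0.4904, 0.0764, 0.0994]
ee_rot: [-3.137, 0.002, -1.57]
force: [0.4, 0.6, -2.4]
width: 0.0636
```

```bash
python3 -m crank '[{"turn":[0,0,0],"slide":[0.04,-0.02,0],"fingers":-1},{"turn":[0,0,0],"slide":[0.1,-0.04,0],"fingers":-1},{"turn":[0,0,0],"slide":[0.16,-0.06,0],"fingers":-1},{"turn":[0,0,0],"slide":[0.21,-0.08,0],"fingers":-1},{"turn":[0,0,0],"slide":[0.239,-0.083,0],"fingers":-1}]'
python3 -m crank '[{"turn":[0,0,0],"slide":[0,0,0],"fingers":-1},{"turn":[0,0,0],"slide":[0,0,0.03],"fingers":-1},{"turn":[0,0,0],"slide":[0,0,0.07],"fingers":-1},{"turn":[0,0,0],"slide":[0,0,0.11],"fingers":-1},{"turn":[0,0,0],"slide":[0,0,0.13],"fingers":-1}]'
python3 -m crank '[{"turn":[0,0,0],"slide":[0,0,0.01],"fingers":-1},{"turn":[0,0,0],"slide":[0,0,0.018],"fingers":-1},{"turn":[0,0,0],"slide":[0,0,0.018],"fingers":-1},{"turn":[0,0,0],"slide":[0,0,0.018],"fingers":-1}]'
python3 -m crank '[{"turn":[0,0,0],"slide":[0,0,0],"fingers":1},{"turn":[0,0,0],"slide":[0,0,0],"fingers":1},{"turn":[0,0,0],"slide":[0,0,0],"fingers":1},{"turn":[0,0,0],"slide":[0,0,0],"fingers":1}]'
python3 -m crank '[{"turn":[0,0,0],"slide":[0,0,-0.04],"fingers":1},{"turn":[0,0,0],"slide":[0,0,-0.12],"fingers":1},{"turn":[0,0,0],"slide":[0,0,-0.20],"fingers":1},{"turn":[0,0,0],"slide":[0,0,-0.28],"fingers":1},{"turn":[0,0,0],"slide":[0,0,-0.354],"fingers":1}]'
```

```text
t: 15.4
eef_pos: [0.5307, -0.0461, 0.0953]
ee_rot: [3.14, -0.0, -1.572]
force: [0.3, -0.0, -1.5]
width: 0.0635
t: 15.82
eef_pos: [0.5282, -0.044, 0.0288]
ee_rot: [3.137, -0.0, -1.571]
force: [-0.2, -1.6, -2.6]
width: 0.0636
t: 16.15
eef_pos: [0.531, -0.0436, 0.0235]
ee_rot: [-3.141, 0.0, -1.57]
force: [-0.4, -0.7, -2.2]
width: 0.0635
t: 16.48
eef_pos: [0.5308, -0.0439, 0.0234]
ee_rot: [-3.141, 0.0, -1.57]
force: [-0.4, 0.2, 0.4]
width: 0.0842
t: 16.9
eef_pos: [0.5304, -0.0441, 0.2028]
ee_rot: [-3.14, 0.0, -1.57]
force: [1.1, 0.4, 0.3]
width: 0.0877
```

Run:
```python
from h import *
snap('side','side8'); crop('side8','side8b',200,110,300,180,8); crop('side8','side8c',240,150,360,260,6)
snap('top','top8'); crop('top8','top8b',120,100,240,190,6); crop('top8','top8c',230,130,390,240,5)
```

```text
(no output)
```

View pics/side8b.png

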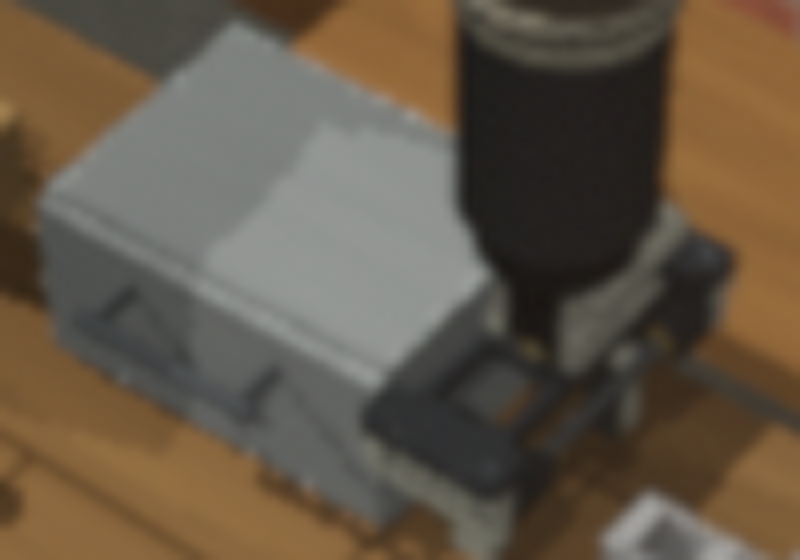

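View pics/side8c.png

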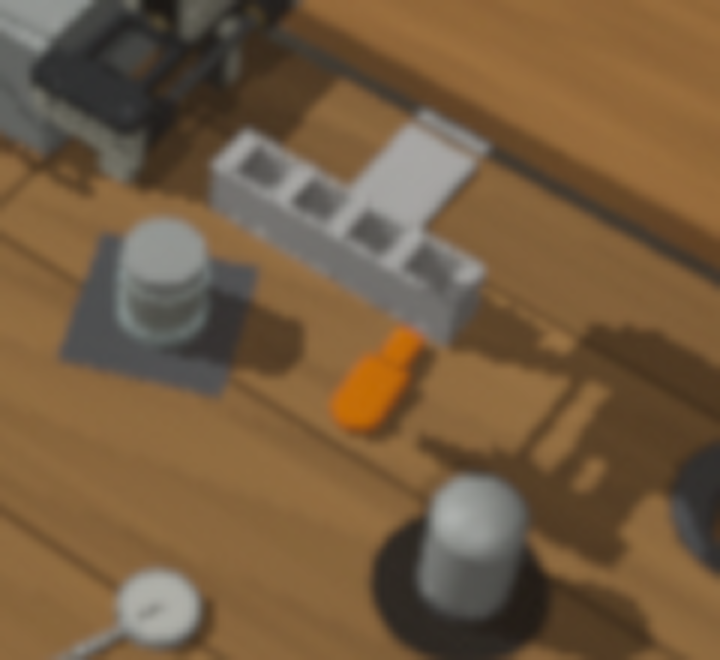

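View pics/top8c.png

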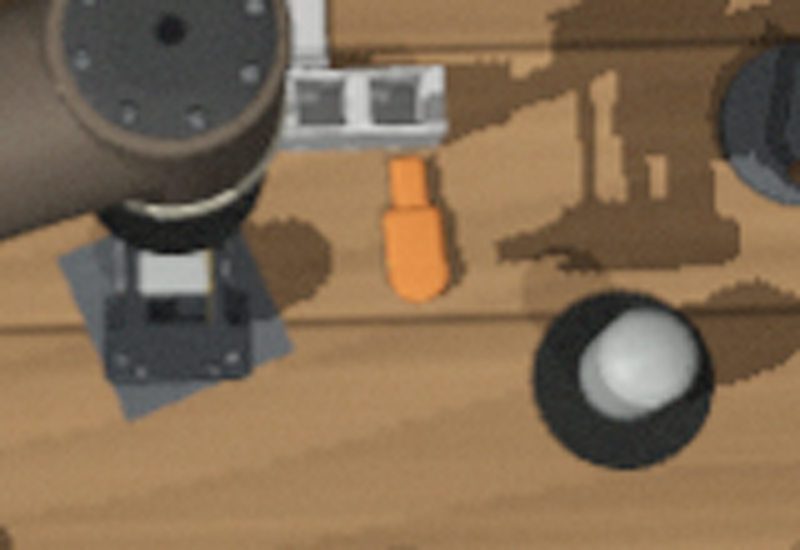

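Run:
```python
from h import *
for p in[(80,332),(255,410)]: print(at('side',*C(*p,8,200,110),.097))
for t,s in(((224,497),(80,332)),((467,482),(255,410))):
    print(tri(('top',*C(*t,6,120,100)),('side',*C(*s,8,200,110))))
# cabinet top corners in side: 
for p in[(48,193),(385,378)]: print('front top',at('side',*C(*p,8,200,110),.122))
```

```text
[0.5405 0.2805 0.097 ]
[0.5553 0.1669 0.097 ]
(array([0.5523, 0.2932, 0.0793]), np.float64(0.0001))
(array([0.5514, 0.162 , 0.1037]), np.float64(0.0019))
front top [0.5934 0.3495 0.122 ]
front top [0.5988 0.1115 0.122 ]
```

```bash
python3 -m crank '[{"turn":[0,0,-0.0045],"slide":[-0.07,-0.005,0],"fingers":-0.5},{"turn":[0,0,-0.0045],"slide":[-0.14,-0.01,0],"fingers":-0.5},{"turn":[0,0,-0.0045],"slide":[-0.21,-0.02,0],"fingers":-0.5},{"turn":[0,0,-0.0045],"slide":[-0.28,-0.03,0],"fingers":-0.5},{"turn":[0,0,-0.0045],"slide":[-0.35,-0.04,0],"fingers":-0.5}]' 20
python3 -m crank '[{"turn":[0,0,0],"slide":[-0.07,0,0],"fingers":-0.5},{"turn":[0,0,0],"slide":[-0.13,0.005,0],"fingers":-0.5},{"turn":[0,0,0],"slide":[-0.17,0.005,0],"fingers":-0.5},{"turn":[0,0,0],"slide":[-0.189,0.005,0],"fingers":-0.5},{"turn":[0,0,0],"slide":[-0.189,0.005,0],"fingers":-0.5}]'
python3 -m crank '[{"turn":[0,0,0],"slide":[0,0,0],"fingers":-0.5},{"turn":[0,0,0],"slide":[0,0,0],"fingers":-0.5},{"turn":[0,0,0],"slide":[0,0,0],"fingers":-0.5}]'
python3 - <<'E'
from h import *
snap('side','side9'); crop('side9','side9b',200,80,320,180,6)
E
```

```text
t: 17.42
eef_pos: [0.5504, 0.1326, 0.2004]
ee_rot: [-3.141, 0.0, -1.543]
force: [1.1, -0.6, -0.3]
width: 0.0599
t: 17.83
eef_pos: [0.5451, 0.2273, 0.1998]
ee_rot: [3.142, 0.0, -1.54]
force: [-0.2, -0.8, 0.8]
width: 0.0268
t: 18.08
eef_pos: [0.5453, 0.2243, 0.2002]
ee_rot: [-3.142, -0.0, -1.543]
force: [0.2, 0.4, -0.2]
width: 0.022
```

View pics/side9b.png

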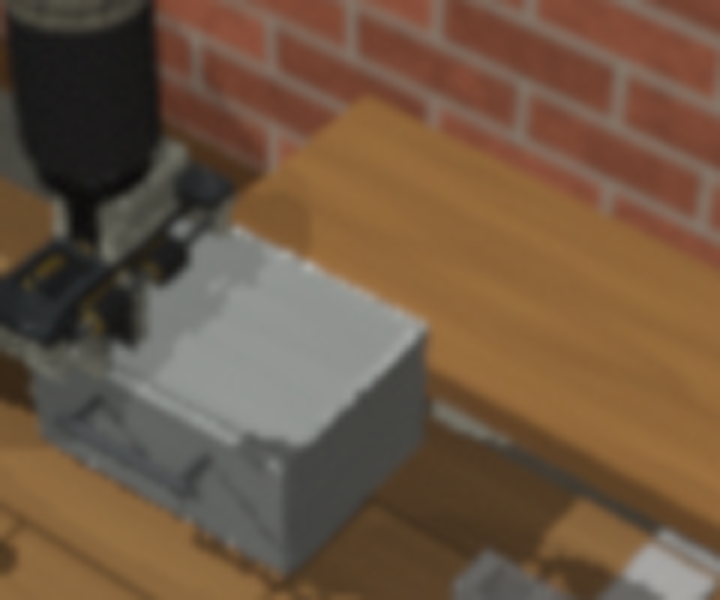

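```bash
python3 -m crank '[{"turn":[0,0,0],"slide":[0,-0.0114,0.0],"fingers":-0.5},{"turn":[0,0,0],"slide":[0,-0.0114,0.04],"fingers":-0.5},{"turn":[0,0,0],"slide":[0,-0.0114,0.08],"fingers":-0.5},{"turn":[0,0,0],"slide":[0,-0.0114,0.12],"fingers":-0.5},{"turn":[0,0,0],"slide":[0,-0.0114,0.14],"fingers":-0.5}]'
python3 -m crank '[{"turn":[0,0,0],"slide":[0,0,0.015],"fingers":-0.5},{"turn":[0,0,0],"slide":[0,0,0.03],"fingers":-0.5},{"turn":[0,0,0],"slide":[0,0,0.045],"fingers":-0.5},{"turn":[0,0,0],"slide":[0,0,0.06],"fingers":-0.5},{"turn":[0,0,0],"slide":[0,0,0.07],"fingers":-0.5}]'
python3 -m crank '[{"turn":[0,0,0],"slide":[0,0,0.01],"fingers":-0.5},{"turn":[0,0,0],"slide":[0,0,0.02],"fingers":-0.5},{"turn":[0,0,0],"slide":[0,0,0.03],"fingers":-0.5},{"turn":[0,0,0],"slide":[0,0,0.034],"fingers":-0.5},{"turn":[0,0,0],"slide":[0,0,0.034],"fingers":-0.5}]'
```

```text
t: 18.55
eef_pos: [0.5504, 0.2244, 0.1278]
ee_rot: [3.139, -0.001, -1.544]
force: [-0.7, -0.2, -0.4]
width: 0.0222
t: 18.97
eef_pos: [0.551, 0.2256, 0.0946]
ee_rot: [-3.141, 0.0, -1.542]
force: [-0.3, 0.7, -0.5]
width: 0.0222
t: 19.38
eef_pos: [0.5507, 0.2255, 0.0775]
ee_rot: [3.141, -0.0, -1.542]
force: [-0.3, 0.1, 0.8]
width: 0.0222
```

No contact on the way down. I'll close on the bar.

```bash
python3 -m crank '[{"turn":[0,0,0],"slide":[0,0,0],"fingers":-1},{"turn":[0,0,0],"slide":[0,0,0],"fingers":-1},{"turn":[0,0,0],"slide":[0,0,0],"fingers":-1},{"turn":[0,0,0],"slide":[0,0,0],"fingers":-1},{"turn":[0,0,0],"slide":[0,0,0],"fingers":-1}]' 20
python3 - <<'E'
from h import *
snap('side','side10'); crop('side10','side10b',180,80,300,180,6)
E
```

```text
t: 19.8
eef_pos: [0.55, 0.2256, 0.0782]
ee_rot: [3.14, 0.0, -1.542]
force: [-4.9, 1.0, 1.6]
width: 0.01
```

View pics/side10b.png

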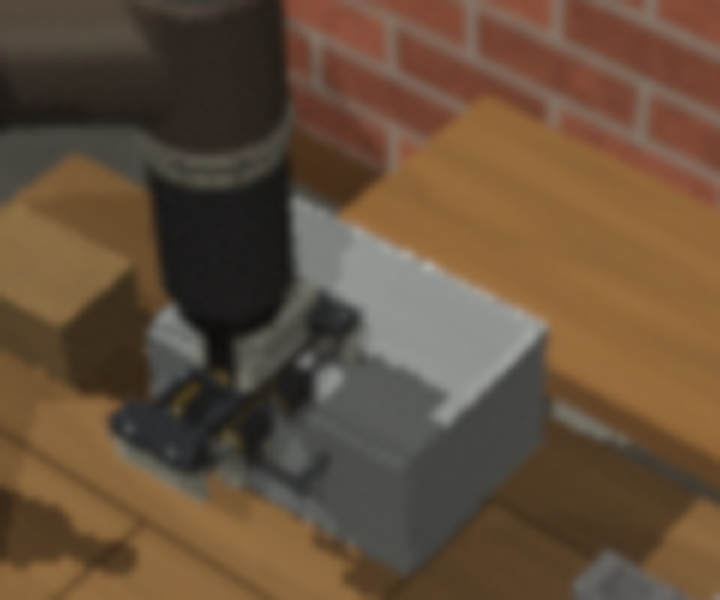

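```bash
python3 -m crank '[{"turn":[0,0,0],"slide":[0,0.02,0],"fingers":-1},{"turn":[0,0,0],"slide":[0,0.06,0],"fingers":-1},{"turn":[0,0,0],"slide":[0,0.1,0],"fingers":-1},{"turn":[0,0,0],"slide":[0,0.14,0],"fingers":-1},{"turn":[0,0,0],"slide":[0,0.17,0],"fingers":-1}]'
python3 -m crank '[{"turn":[0,0,0],"slide":[0,0.03,0],"fingers":-1},{"turn":[0,0,0],"slide":[0,0.06,0],"fingers":-1},{"turn":[0,0,0],"slide":[0,0.08,0],"fingers":-1},{"turn":[0,0,0],"slide":[0,0.1,0],"fingers":-1},{"turn":[0,0,0],"slide":[0,0.105,0],"fingers":-1}]'
python3 -m crank '[{"turn":[0,0,0],"slide":[0,0.004,0],"fingers":-1},{"turn":[0,0,0],"slide":[0,0.006,0],"fingers":-1},{"turn":[0,0,0],"slide":[0,0.006,0],"fingers":-1},{"turn":[0,0,0],"slide":[0,0.006,0],"fingers":-1}]'
python3 - <<'E'
from h import *
snap('side','side11'); crop('side11','side11b',130,80,290,200,5)
E
```

```text
t: 20.27
eef_pos: [0.4647, 0.223, 0.0783]
ee_rot: [-3.141, 0.001, -1.542]
force: [2.1, -0.8, -2.5]
width: 0.0105
t: 20.68
eef_pos: [0.4122, 0.2214, 0.0782]
ee_rot: [3.141, 0.0, -1.542]
force: [1.7, -2.7, -1.6]
width: 0.0103
t: 21.02
eef_pos: [0.4106, 0.2213, 0.0782]
ee_rot: [3.141, -0.001, -1.542]
force: [-2.1, -4.3, 5.8]
width: 0.0106
```

View pics/side11b.png

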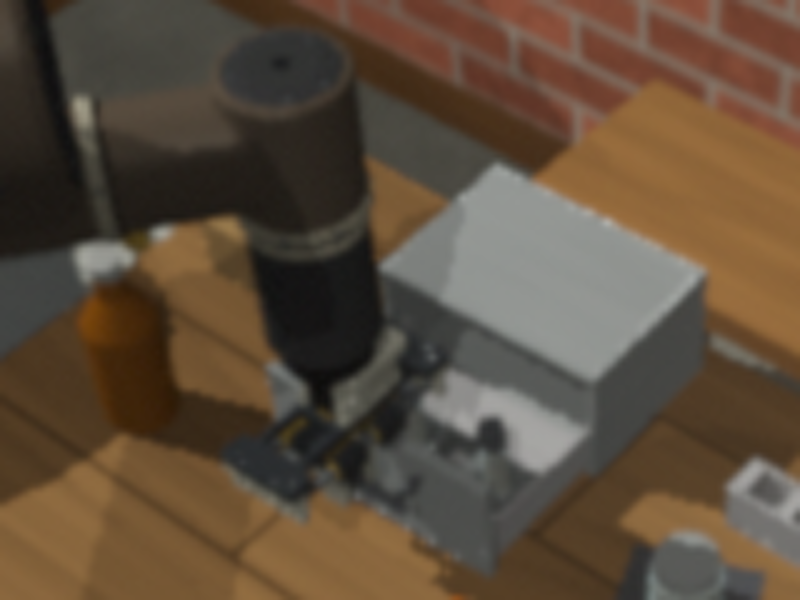

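```bash
python3 -m crank '[{"turn":[0,0,0],"slide":[0,0,0],"fingers":-0.5},{"turn":[0,0,0],"slide":[0,0,0],"fingers":-0.5},{"turn":[0,0,0],"slide":[0,0,0],"fingers":-0.5},{"turn":[0,0,0],"slide":[0,0,0],"fingers":-0.5}]'
python3 -m crank '[{"turn":[0,0,0],"slide":[0,0,-0.03],"fingers":-0.5},{"turn":[0,0,0],"slide":[0,0,-0.08],"fingers":-0.5},{"turn":[0,0,0],"slide":[0,0,-0.15],"fingers":-0.5},{"turn":[0,0,0],"slide":[0,0,-0.22],"fingers":-0.5},{"turn":[0,0,0],"slide":[0,0,-0.28],"fingers":-0.5}]'
python3 -m crank '[{"turn":[0,0,0],"slide":[0.07,-0.03,0],"fingers":0},{"turn":[0,0,0],"slide":[0.14,-0.05,0],"fingers":0},{"turn":[0,0,0],"slide":[0.21,-0.08,0],"fingers":0},{"turn":[0,0,0],"slide":[0.28,-0.1,0],"fingers":0},{"turn":[0,0,0],"slide":[0.35,-0.14,0],"fingers":0}]'
python3 - <<'E'
from h import *
snap('side','side12'); crop('side12','side12b',130,80,290,200,5)
snap('top','top12'); crop('top12','top12b',130,110,240,190,7)
E
```

```text
t: 21.4
eef_pos: [0.4108, 0.222, 0.078]
ee_rot: [-3.141, 0.0, -1.542]
force: [-0.3, -0.3, -0.1]
width: 0.0212
t: 21.82
eef_pos: [0.4108, 0.2218, 0.2204]
ee_rot: [-3.141, 0.001, -1.542]
force: [0.4, 1.4, 0.3]
width: 0.0215
t: 22.23
eef_pos: [0.4851, 0.0472, 0.2185]
ee_rot: [-3.141, 0.001, -1.541]
force: [1.3, 1.1, 0.5]
width: 0.0428
```

View pics/side12b.png

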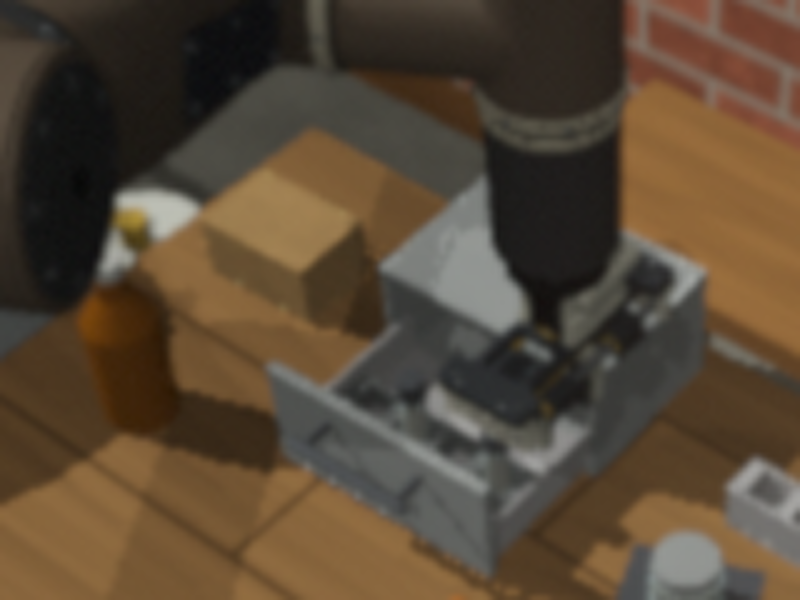

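View pics/top12b.png

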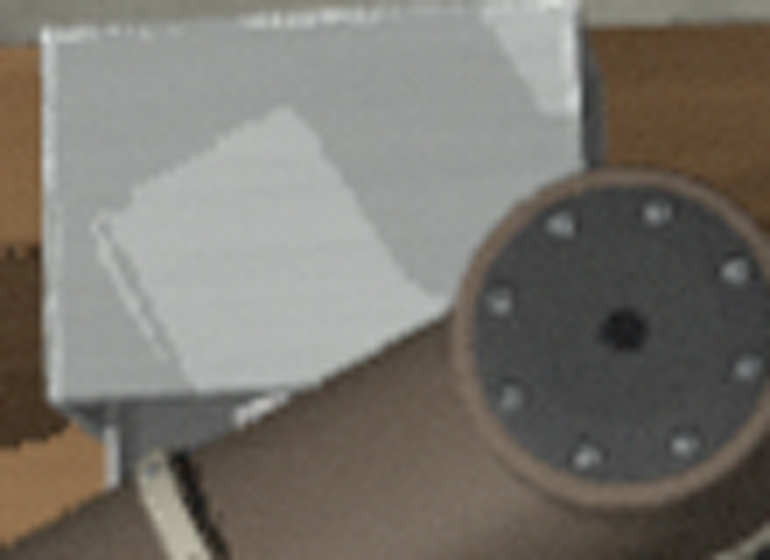

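Still occluded, so I'll move further right to around y = -0.25.

```bash
python3 -m crank '[{"turn":[0,0,0],"slide":[0.07,0,0],"fingers":0},{"turn":[0,0,0],"slide":[0.14,0,0],"fingers":0},{"turn":[0,0,0],"slide":[0.21,0,0],"fingers":0},{"turn":[0,0,0],"slide":[0.28,0,0],"fingers":0},{"turn":[0,0,0],"slide":[0.35,0,0],"fingers":0}]'
python3 -m crank '[{"turn":[0,0,0],"slide":[0.07,0,0],"fingers":0},{"turn":[0,0,0],"slide":[0.14,0,0],"fingers":0},{"turn":[0,0,0],"slide":[0.21,0,0],"fingers":0},{"turn":[0,0,0],"slide":[0.25,0,0],"fingers":0},{"turn":[0,0,0],"slide":[0.25,0,0],"fingers":0}]'
python3 - <<'E'
from h import *
snap('side','side13'); crop('side13','side13b',180,130,300,220,6)
snap('top','top13'); crop('top13','top13b',130,150,240,220,7); crop('top13','top13c',0,0,512,384,1.5625)
E
```

```text
t: 22.75
eef_pos: [0.4905, -0.1274, 0.2182]
ee_rot: [-3.141, 0.0, -1.542]
force: [1.1, 0.7, 0.1]
width: 0.0435
t: 23.17
eef_pos: [0.4941, -0.2541, 0.2174]
ee_rot: [3.141, -0.0, -1.545]
force: [0.1, 0.3, -0.9]
width: 0.0437
```

View pics/side13b.png

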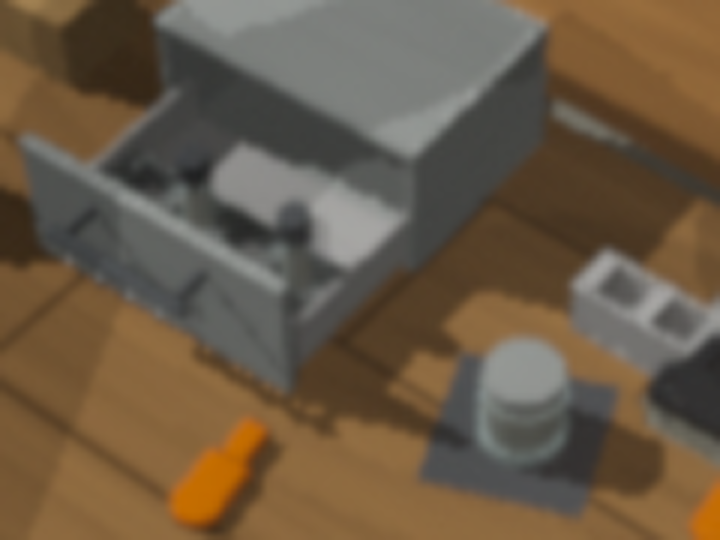

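View pics/top13b.png

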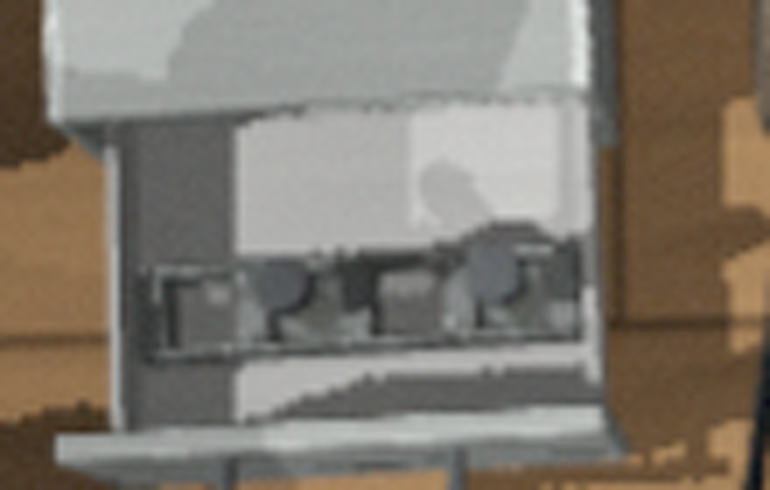

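View pics/top13c.png

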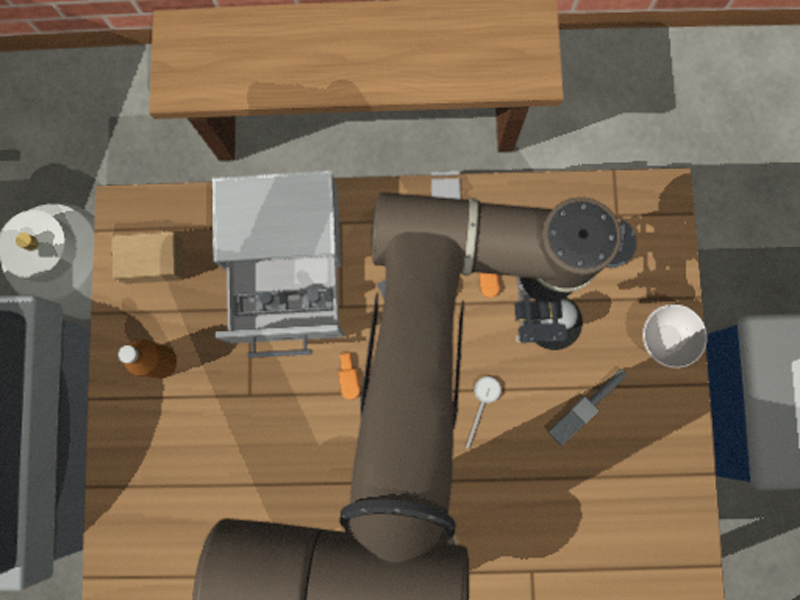

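Run:
```python
from h import *
for p in[(281,284),(493,271)]: print('cap top',at('top',*C(*p,7,130,150),.102))
for p in[(193,158),(294,213)]: print('cap side',at('side',*C(*p,6,180,130),.102))
c,s=np.cos(.028),np.sin(.028)
o=np.array([.4108,.2217])+.137*0  # handle
# cells centre = handle + (132+140-160... ) -> handle at -.272, cells at -.160
cc=np.array([.4105,.2217])+.112*np.array([c,s])
print('cells',[ (cc+d*np.array([-s,c])).round(4) for d in(-.072,-.024,.024,.072)])
# jar/shaker check
for p in[(525,362)]: print('jar lid side',at('side',*C(*p,6,180,130),.072))
# caddy pockets side from side6b crop5 off 200,130
for p in[(420,239),(467,266),(514,293),(562,320)]: print('pocket',at('side',*C(*p,5,200,130),.05))
```

```text
cap top [0.5226 0.2479 0.102 ]
cap top [0.5259 0.1537 0.102 ]
cap side [0.5213 0.2497 0.102 ]
cap side [0.5255 0.1574 0.102 ]
cells [array([0.5245, 0.1529]), array([0.5231, 0.2008]), array([0.5218, 0.2488]), array([0.5204, 0.2968])]
jar lid side [ 0.538  -0.0392  0.072 ]
pocket [ 0.6519 -0.044   0.05  ]
pocket [ 0.6521 -0.0933  0.05  ]
pocket [ 0.6522 -0.1416  0.05  ]
pocket [ 0.6529 -0.1896  0.05  ]
```

Run:
```python
from h import *
print('8c',at('side',*C(164,250,6,240,150),.072))
def ov(src,cam,dst,x0,y0,x1,y1,s,L):
    im=cv2.imread(f'pics/{src}.png')[y0:y1,x0:x1]; im=cv2.resize(im,None,fx=s,fy=s,interpolation=cv2.INTER_CUBIC)
    for x,y,r,z,col in L:
        P=[(proj(cam,(x+r*np.cos(a),y+r*np.sin(a),z))-[x0,y0]+.5)*s-.5 for a in np.linspace(0,6.28,40)]
        cv2.polylines(im,[np.int32(P)],True,col,1)
    cv2.imwrite(f'pics/{dst}.png',im)
R,G=(0,0,255),(0,255,0)
ov('side13','side','o2',240,180,310,240,10,[(.531,-.0437,.032,0,R),(.531,-.0437,.032,.055,R),(.531,-.0437,.029,.072,G)])
ov('side8','side','o3',300,210,350,265,10,[(.474,-.337,.03,0,R),(.474,-.337,.03,.08,R)])
```

```text
8c [ 0.532  -0.0429  0.072 ]
```

View pics/o2.png

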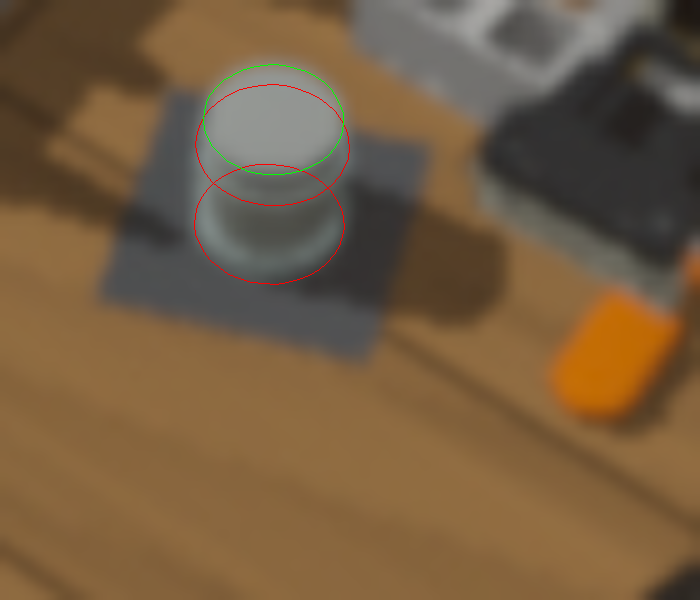

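View pics/o3.png

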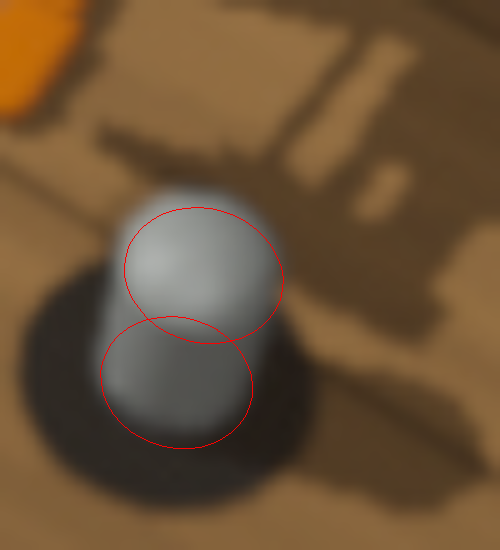

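```bash
cat >> h.py <<'E'
def to(x,y,z=None):
    s=get_state();p=s['eef_pos'];yw=s['ee_rot'][2]
    d=np.array([x-p[0],y-p[1]])
    sx=d@[np.cos(yw),np.sin(yw)];sy=d@[np.sin(yw),-np.cos(yw)]
    print('at',p.round(4),'slide',(np.array([sx,sy,0 if z is None else p[2]-z])/.5).round(4))
E
python3 -c "
from h import *
to(.5252,.154,.2)"
```

```text
at [ 0.494  -0.2516  0.2175] slide [-0.8092 -0.0841  0.0351]
```

```bash
python3 -m crank '[{"turn":[0,0,0],"slide":[-0.05,0,0],"fingers":0.15},{"turn":[0,0,0],"slide":[-0.12,-0.01,0],"fingers":0.15},{"turn":[0,0,0],"slide":[-0.19,-0.02,0],"fingers":0.15},{"turn":[0,0,0],"slide":[-0.26,-0.03,0],"fingers":0.15},{"turn":[0,0,0],"slide":[-0.33,-0.04,0],"fingers":0.15}]'
python3 -m crank '[{"turn":[0,0,0],"slide":[-0.07,-0.01,0],"fingers":0.15},{"turn":[0,0,0],"slide":[-0.14,-0.02,0],"fingers":0.15},{"turn":[0,0,0],"slide":[-0.21,-0.03,0],"fingers":0.15},{"turn":[0,0,0],"slide":[-0.28,-0.04,0],"fingers":0.15},{"turn":[0,0,0],"slide":[-0.34,-0.04,0],"fingers":0.15}]'
python3 -m crank '[{"turn":[0,0,0],"slide":[-0.06,-0.004,0],"fingers":0.15},{"turn":[0,0,0],"slide":[-0.11,-0.004,0],"fingers":0.15},{"turn":[0,0,0],"slide":[-0.139,-0.004,0],"fingers":0.15},{"turn":[0,0,0],"slide":[-0.139,-0.004,0],"fingers":0.15},{"turn":[0,0,0],"slide":[-0.139,-0.004,0],"fingers":0.15}]'
python3 -m crank '[{"turn":[0,0,0],"slide":[0,0,0],"fingers":0.15},{"turn":[0,0,0],"slide":[0,0,0],"fingers":0.15},{"turn":[0,0,0],"slide":[0,0,0],"fingers":0.15}]'
python3 -c "
from h import *
to(.5252,.154,.068)"
```

```text
t: 23.68
eef_pos: [0.5091, -0.0829, 0.2183]
ee_rot: [-3.141, 0.0, -1.541]
force: [0.1, -0.2, -0.5]
width: 0.0501
t: 24.1
eef_pos: [0.5243, 0.0884, 0.2183]
ee_rot: [-3.141, 0.001, -1.54]
force: [0.8, 0.1, 0.6]
width: 0.0503
t: 24.52
eef_pos: [0.5238, 0.1556, 0.218]
ee_rot: [3.141, -0.0, -1.54]
force: [-1.1, -0.8, -0.2]
width: 0.05
t: 24.77
eef_pos: [0.5244, 0.1535, 0.2182]
ee_rot: [-3.141, 0.0, -1.543]
force: [-0.2, -0.4, -0.6]
width: 0.0506
at [0.5244 0.1535 0.2182] slide [-0.0009 -0.0016  0.3004]
```

```bash
python3 -m crank '[{"turn":[0,0,0],"slide":[0,-0.0016,0.05],"fingers":0.15},{"turn":[0,0,0],"slide":[0,-0.0016,0.11],"fingers":0.15},{"turn":[0,0,0],"slide":[0,-0.0016,0.16],"fingers":0.15},{"turn":[0,0,0],"slide":[0,-0.0016,0.2],"fingers":0.15},{"turn":[0,0,0],"slide":[0,-0.0016,0.23],"fingers":0.15}]'
python3 -m crank '[{"turn":[0,0,0],"slide":[0,0,0.025],"fingers":0.15},{"turn":[0,0,0],"slide":[0,0,0.05],"fingers":0.15},{"turn":[0,0,0],"slide":[0,0,0.065],"fingers":0.15},{"turn":[0,0,0],"slide":[0,0,0.07],"fingers":0.15},{"turn":[0,0,0],"slide":[0,0,0.07],"fingers":0.15}]'
python3 -m crank '[{"turn":[0,0,0],"slide":[0,0,0],"fingers":-1},{"turn":[0,0,0],"slide":[0,0,0],"fingers":-1},{"turn":[0,0,0],"slide":[0,0,0],"fingers":-1},{"turn":[0,0,0],"slide":[0,0,0],"fingers":-1},{"turn":[0,0,0],"slide":[0,0,0],"fingers":-1}]' 20
python3 -m crank '[{"turn":[0,0,0],"slide":[0,0,0],"fingers":-1},{"turn":[0,0,0],"slide":[0,0,0],"fingers":-1}]' 20
python3 - <<'E'
from h import *
snap('side','side14'); crop('side14','side14b',180,100,300,200,6)
E
```

```text
t: 25.18
eef_pos: [0.5246, 0.153, 0.1012]
ee_rot: [3.14, -0.001, -1.544]
force: [0.0, 0.5, 0.4]
width: 0.0502
t: 25.6
eef_pos: [0.5251, 0.1538, 0.0677]
ee_rot: [3.141, -0.001, -1.543]
force: [0.6, -1.3, 0.1]
width: 0.0506
t: 26.02
eef_pos: [0.5255, 0.1545, 0.0685]
ee_rot: [-3.141, 0.0, -1.542]
force: [-0.3, -1.1, 1.9]
width: 0.0255
t: 26.18
eef_pos: [0.5255, 0.1545, 0.0685]
ee_rot: [-3.141, 0.0, -1.542]
force: [-0.7, 1.3, 2.7]
width: 0.0258
```

View pics/side14b.png

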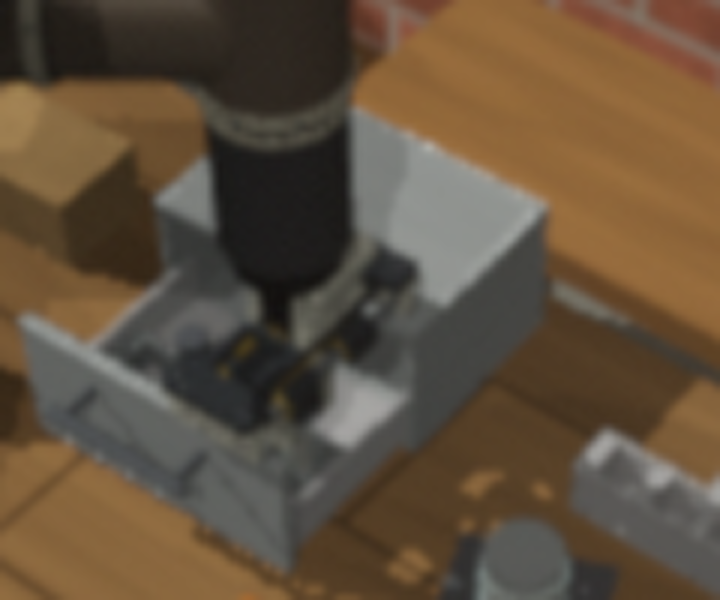

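```bash
python3 -m crank '[{"turn":[0,0,0],"slide":[0,0,-0.03],"fingers":-1},{"turn":[0,0,0],"slide":[0,0,-0.09],"fingers":-1},{"turn":[0,0,0],"slide":[0,0,-0.16],"fingers":-1},{"turn":[0,0,0],"slide":[0,0,-0.23],"fingers":-1},{"turn":[0,0,0],"slide":[0,0,-0.29],"fingers":-1}]'
python3 -m crank '[{"turn":[0,0,0],"slide":[0,0,-0.01],"fingers":-1},{"turn":[0,0,0],"slide":[0,0,-0.01],"fingers":-1},{"turn":[0,0,0],"slide":[0,0,-0.01],"fingers":-1}]'
python3 -c "
from h import *
to(.6515,-.142,.2)"
```

```text
t: 26.65
eef_pos: [0.5252, 0.1543, 0.2152]
ee_rot: [-3.141, 0.0, -1.542]
force: [1.0, 1.1, -0.9]
width: 0.0256
t: 26.9
eef_pos: [0.5248, 0.1543, 0.2174]
ee_rot: [3.141, 0.0, -1.543]
force: [-0.8, -1.1, -1.1]
width: 0.0255
at [0.5248 0.1543 0.2174] slide [ 0.5995 -0.2366  0.0349]
```

```bash
python3 -m crank '[{"turn":[0,0,0.0045],"slide":[0.05,-0.02,0],"fingers":-1},{"turn":[0,0,0.0045],"slide":[0.11,-0.04,0],"fingers":-1},{"turn":[0,0,0.0045],"slide":[0.18,-0.07,0],"fingers":-1},{"turn":[0,0,0.0045],"slide":[0.25,-0.1,0],"fingers":-1},{"turn":[0,0,0.0045],"slide":[0.32,-0.13,0],"fingers":-1}]'
python3 -m crank '[{"turn":[0,0,0],"slide":[0.07,-0.03,0],"fingers":-1},{"turn":[0,0,0],"slide":[0.14,-0.06,0],"fingers":-1},{"turn":[0,0,0],"slide":[0.2,-0.09,0],"fingers":-1},{"turn":[0,0,0],"slide":[0.25,-0.105,0],"fingers":-1},{"turn":[0,0,0],"slide":[0.277,-0.11,0],"fingers":-1}]'
python3 -m crank '[{"turn":[0,0,0],"slide":[0,0,0],"fingers":-1},{"turn":[0,0,0],"slide":[0,0,0],"fingers":-1},{"turn":[0,0,0],"slide":[0,0,0],"fingers":-1},{"turn":[0,0,0],"slide":[0,0,0],"fingers":-1}]'
python3 -c "
from h import *
to(.6515,-.142,.12)
print(get_state()['ee_rot'])"
```

```text
t: 27.32
eef_pos: [0.5942, -0.0053, 0.2158]
ee_rot: [3.138, -0.001, -1.57]
force: [0.3, 0.6, -0.0]
width: 0.0258
t: 27.73
eef_pos: [0.6495, -0.1451, 0.2146]
ee_rot: [3.137, -0.0, -1.573]
force: [0.0, 0.7, -0.6]
width: 0.0255
t: 28.07
eef_pos: [0.6495, -0.1411, 0.2177]
ee_rot: [3.141, 0.0, -1.569]
force: [-0.4, -0.4, -1.1]
width: 0.0258
at [ 0.6495 -0.1411  0.2177] slide [ 0.0018 -0.0041  0.1953]
[ 3.14093601e+00  1.95994988e-04 -1.56944442e+00]
```

```bash
python3 -m crank '[{"turn":[0,0,0],"slide":[0.0018,-0.0041,0.04],"fingers":-1},{"turn":[0,0,0],"slide":[0.0018,-0.0041,0.09],"fingers":-1},{"turn":[0,0,0],"slide":[0.0018,-0.0041,0.14],"fingers":-1},{"turn":[0,0,0],"slide":[0.0018,-0.0041,0.18],"fingers":-1},{"turn":[0,0,0],"slide":[0.0018,-0.0041,0.2],"fingers":-1}]'
python3 -m crank '[{"turn":[0,0,0],"slide":[0,0,0],"fingers":-1},{"turn":[0,0,0],"slide":[0,0,0],"fingers":-1},{"turn":[0,0,0],"slide":[0,0,0],"fingers":-1}]'
python3 - <<'E'
from h import *
snap('side','side15'); crop('side15','side15b',270,130,350,210,8)
snap('top','top15'); crop('top15','top15b',240,120,340,190,8)
to(.6515,-.142,.062)
E
```

```text
t: 28.48
eef_pos: [0.6503, -0.1417, 0.1154]
ee_rot: [3.138, 0.001, -1.569]
force: [0.6, -0.1, -0.6]
width: 0.0256
t: 28.73
eef_pos: [0.653, -0.1428, 0.1198]
ee_rot: [-3.139, -0.0, -1.57]
force: [-0.1, -1.0, -1.1]
width: 0.0253
at [ 0.6529 -0.143   0.1198] slide [-0.002   0.0028  0.1157]
```

View pics/side15b.png

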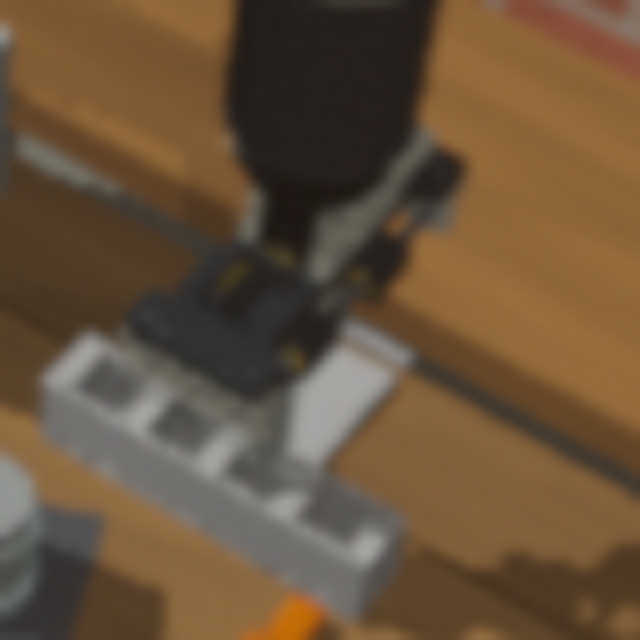

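View pics/top15b.png

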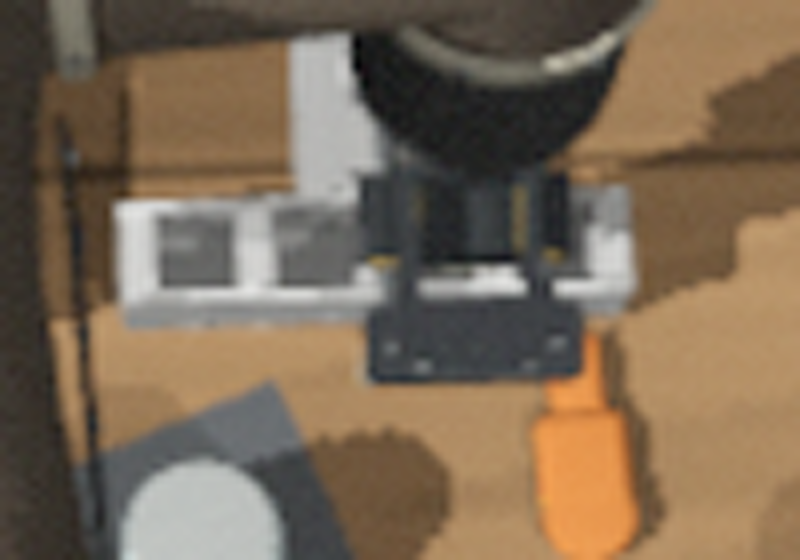

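```bash
python3 -m crank '[{"turn":[0,0,0],"slide":[-0.001,0.002,0.01],"fingers":-1},{"turn":[0,0,0],"slide":[-0.001,0.002,0.025],"fingers":-1},{"turn":[0,0,0],"slide":[-0.001,0.002,0.04],"fingers":-1},{"turn":[0,0,0],"slide":[-0.001,0.002,0.055],"fingers":-1},{"turn":[0,0,0],"slide":[-0.001,0.002,0.07],"fingers":-1}]'
python3 -m crank '[{"turn":[0,0,0],"slide":[0,0,0.015],"fingers":-1},{"turn":[0,0,0],"slide":[0,0,0.03],"fingers":-1},{"turn":[0,0,0],"slide":[0,0,0.04],"fingers":-1},{"turn":[0,0,0],"slide":[0,0,0.045],"fingers":-1},{"turn":[0,0,0],"slide":[0,0,0.045],"fingers":-1}]'
python3 -m crank '[{"turn":[0,0,0],"slide":[0,0,0],"fingers":-1},{"turn":[0,0,0],"slide":[0,0,0],"fingers":-1}]'
```

```text
t: 29.25
eef_pos: [0.6506, -0.1427, 0.0819]
ee_rot: [3.141, 0.0, -1.571]
force: [0.4, 0.1, -0.4]
width: 0.0257
t: 29.67
eef_pos: [0.6507, -0.1429, 0.0613]
ee_rot: [3.141, -0.001, -1.57]
force: [-3.7, 0.5, 7.7]
width: 0.0259
t: 29.83
eef_pos: [0.6507, -0.1429, 0.0613]
ee_rot: [3.141, -0.0, -1.57]
force: [-3.9, 0.5, 6.3]
width: 0.0258
```

```bash
python3 -m crank '[{"turn":[0,0,0],"slide":[0,0,0],"fingers":0.15},{"turn":[0,0,0],"slide":[0,0,0],"fingers":0.15},{"turn":[0,0,0],"slide":[0,0,0],"fingers":0.15},{"turn":[0,0,0],"slide":[0,0,0],"fingers":0.15}]'
python3 -m crank '[{"turn":[0,0,0],"slide":[0,0,-0.03],"fingers":0.15},{"turn":[0,0,0],"slide":[0,0,-0.09],"fingers":0.15},{"turn":[0,0,0],"slide":[0,0,-0.16],"fingers":0.15},{"turn":[0,0,0],"slide":[0,0,-0.23],"fingers":0.15},{"turn":[0,0,0],"slide":[0,0,-0.3],"fingers":0.15}]'
python3 -m crank '[{"turn":[0,0,0],"slide":[0,0,0],"fingers":0.15},{"turn":[0,0,0],"slide":[0,0,0],"fingers":0.15}]'
python3 - <<'E'
from h import *
snap('side','side16'); crop('side16','side16b',230,130,350,230,6)
to(.522,.249,.21)
E
```

```text
t: 30.17
eef_pos: [0.6509, -0.1426, 0.0603]
ee_rot: [3.142, 0.0, -1.571]
force: [0.5, -0.3, 0.1]
width: 0.0461
t: 30.58
eef_pos: [0.6507, -0.1426, 0.2119]
ee_rot: [3.141, -0.0, -1.57]
force: [0.7, 0.1, -0.4]
width: 0.0505
t: 30.75
eef_pos: [0.6523, -0.1426, 0.2134]
ee_rot: [-3.136, 0.0, -1.57]
force: [-0.6, 0.6, -1.6]
width: 0.0505
at [ 0.6511 -0.1425  0.2112] slide [-0.7829  0.2582  0.0024]
```

View pics/side16b.png

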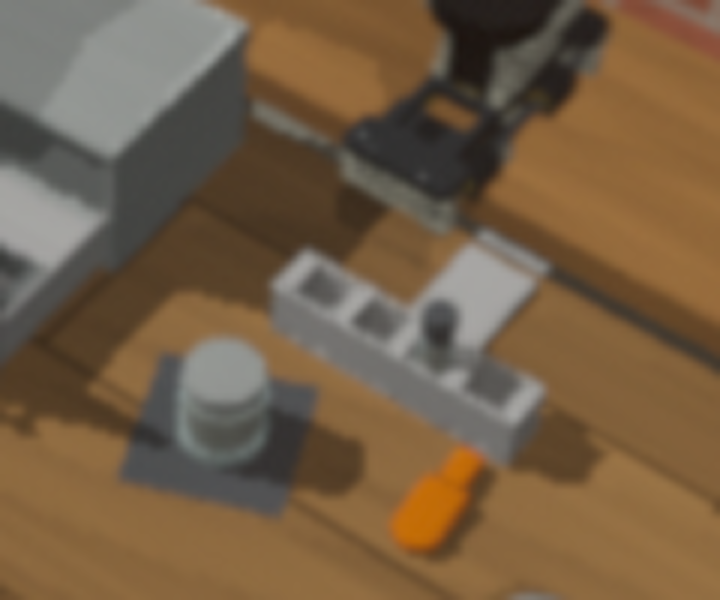

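The first tube stands upright in the third pocket, cap at crop pixel (440,320). Next is the second tube.

```bash
python3 -m crank '[{"turn":[0,0,-0.0045],"slide":[-0.05,0.01,0],"fingers":0.15},{"turn":[0,0,-0.0045],"slide":[-0.11,0.03,0],"fingers":0.15},{"turn":[0,0,-0.0045],"slide":[-0.18,0.05,0],"fingers":0.15},{"turn":[0,0,-0.0045],"slide":[-0.25,0.08,0],"fingers":0.15},{"turn":[0,0,-0.0045],"slide":[-0.32,0.11,0],"fingers":0.15}]'
python3 -m crank '[{"turn":[0,0,0],"slide":[-0.07,0.02,0],"fingers":0.15},{"turn":[0,0,0],"slide":[-0.14,0.04,0],"fingers":0.15},{"turn":[0,0,0],"slide":[-0.21,0.06,0],"fingers":0.15},{"turn":[0,0,0],"slide":[-0.27,0.08,0],"fingers":0.15},{"turn":[0,0,0],"slide":[-0.34,0.11,0],"fingers":0.15}]'
python3 -m crank '[{"turn":[0,0,0],"slide":[-0.06,0.02,0],"fingers":0.15},{"turn":[0,0,0],"slide":[-0.11,0.03,0],"fingers":0.15},{"turn":[0,0,0],"slide":[-0.12,0.035,0],"fingers":0.15},{"turn":[0,0,0],"slide":[-0.12,0.035,0],"fingers":0.15},{"turn":[0,0,0],"slide":[-0.12,0.035,0],"fingers":0.15}]'
python3 -m crank '[{"turn":[0,0,0],"slide":[0,0,0],"fingers":0.15},{"turn":[0,0,0],"slide":[0,0,0],"fingers":0.15},{"turn":[0,0,0],"slide":[0,0,0],"fingers":0.15}]'
python3 -c "
from h import *
to(.522,.249,.0685)
print(get_state()['ee_rot'])"
```

```text
t: 31.22
eef_pos: [0.5943, 0.0184, 0.2084]
ee_rot: [3.138, -0.001, -1.543]
force: [0.7, 0.9, 1.0]
width: 0.0503
t: 31.63
eef_pos: [0.5349, 0.1866, 0.2088]
ee_rot: [3.139, -0.002, -1.542]
force: [1.1, 0.7, -1.4]
width: 0.0504
t: 32.05
eef_pos: [0.5163, 0.2448, 0.2093]
ee_rot: [3.14, -0.001, -1.541]
force: [-0.1, 0.0, 0.5]
width: 0.0505
t: 32.3
eef_pos: [0.5171, 0.2442, 0.2104]
ee_rot: [3.141, -0.0, -1.544]
force: [0.4, -0.2, -0.6]
width: 0.0504
at [0.5171 0.2442 0.2104] slide [-0.0094 -0.01    0.2838]
[ 3.14133916e+00 -2.32370229e-04 -1.54371746e+00]
```

```bash
python3 -m crank '[{"turn":[0,0,0],"slide":[-0.0094,-0.01,0.04],"fingers":0.15},{"turn":[0,0,0],"slide":[-0.0094,-0.01,0.1],"fingers":0.15},{"turn":[0,0,0],"slide":[-0.0094,-0.01,0.15],"fingers":0.15},{"turn":[0,0,0],"slide":[-0.0094,-0.01,0.19],"fingers":0.15},{"turn":[0,0,0],"slide":[-0.0094,-0.01,0.215],"fingers":0.15}]'
python3 -m crank '[{"turn":[0,0,0],"slide":[0,0,0.025],"fingers":0.15},{"turn":[0,0,0],"slide":[0,0,0.05],"fingers":0.15},{"turn":[0,0,0],"slide":[0,0,0.065],"fingers":0.15},{"turn":[0,0,0],"slide":[0,0,0.068],"fingers":0.15},{"turn":[0,0,0],"slide":[0,0,0.068],"fingers":0.15}]'
python3 -m crank '[{"turn":[0,0,0],"slide":[0,0,0],"fingers":-1},{"turn":[0,0,0],"slide":[0,0,0],"fingers":-1},{"turn":[0,0,0],"slide":[0,0,0],"fingers":-1},{"turn":[0,0,0],"slide":[0,0,0],"fingers":-1},{"turn":[0,0,0],"slide":[0,0,0],"fingers":-1}]' 20
python3 -m crank '[{"turn":[0,0,0],"slide":[0,0,0],"fingers":-1},{"turn":[0,0,0],"slide":[0,0,0],"fingers":-1}]' 20
python3 -m crank '[{"turn":[0,0,0],"slide":[0,0,-0.03],"fingers":-1},{"turn":[0,0,0],"slide":[0,0,-0.09],"fingers":-1},{"turn":[0,0,0],"slide":[0,0,-0.16],"fingers":-1},{"turn":[0,0,0],"slide":[0,0,-0.23],"fingers":-1},{"turn":[0,0,0],"slide":[0,0,-0.29],"fingers":-1}]'
python3 -m crank '[{"turn":[0,0,0],"slide":[0,0,-0.01],"fingers":-1},{"turn":[0,0,0],"slide":[0,0,-0.01],"fingers":-1},{"turn":[0,0,0],"slide":[0,0,-0.01],"fingers":-1}]'
python3 -c "
from h import *
snap('side','side17'); crop('side17','side17b',180,80,300,200,5)
to(.6515,-.0945,.2)"
```

```text
t: 32.72
eef_pos: [0.521, 0.2485, 0.1007]
ee_rot: [3.139, -0.002, -1.544]
force: [-0.1, 0.2, -0.5]
width: 0.0504
t: 33.13
eef_pos: [0.5218, 0.2495, 0.0688]
ee_rot: [3.141, -0.001, -1.543]
force: [-0.8, -0.8, -0.0]
width: 0.0504
t: 33.55
eef_pos: [0.5219, 0.2503, 0.0696]
ee_rot: [-3.141, 0.001, -1.542]
force: [-0.3, 0.5, 1.6]
width: 0.0258
t: 33.72
eef_pos: [0.5219, 0.2502, 0.0696]
ee_rot: [-3.141, 0.0, -1.542]
force: [-1.3, 0.0, 4.4]
width: 0.0257
t: 34.13
eef_pos: [0.5217, 0.25, 0.2162]
ee_rot: [-3.141, 0.0, -1.542]
force: [0.5, 0.6, -0.1]
width: 0.0258
t: 34.38
eef_pos: [0.5212, 0.2499, 0.2185]
ee_rot: [3.141, 0.0, -1.543]
force: [-1.4, 0.3, -1.6]
width: 0.0259
at [0.5209 0.2496 0.2177] slide [ 0.6954 -0.2416  0.0353]
```

View pics/side17b.png

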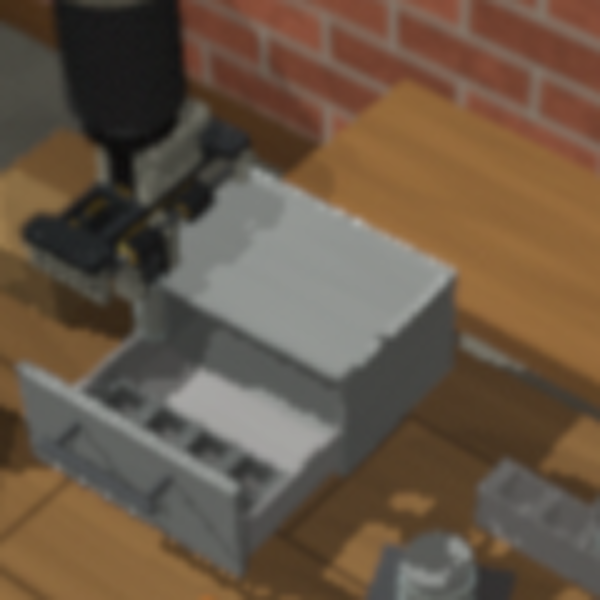

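```bash
python3 -m crank '[{"turn":[0,0,0],"slide":[0.05,-0.02,0],"fingers":-1},{"turn":[0,0,0],"slide":[0.11,-0.04,0],"fingers":-1},{"turn":[0,0,0],"slide":[0.18,-0.06,0],"fingers":-1},{"turn":[0,0,0],"slide":[0.25,-0.09,0],"fingers":-1},{"turn":[0,0,0],"slide":[0.32,-0.11,0],"fingers":-1}]'
python3 -m crank '[{"turn":[0,0,0.0045],"slide":[0.07,-0.03,0],"fingers":-1},{"turn":[0,0,0.0045],"slide":[0.14,-0.05,0],"fingers":-1},{"turn":[0,0,0.0045],"slide":[0.21,-0.08,0],"fingers":-1},{"turn":[0,0,0.0045],"slide":[0.28,-0.1,0],"fingers":-1},{"turn":[0,0,0.0045],"slide":[0.33,-0.11,0],"fingers":-1}]'
python3 -m crank '[{"turn":[0,0,0],"slide":[0.045,-0.02,0],"fingers":-1},{"turn":[0,0,0],"slide":[0.045,-0.02,0],"fingers":-1},{"turn":[0,0,0],"slide":[0.045,-0.02,0],"fingers":-1},{"turn":[0,0,0],"slide":[0.045,-0.02,0],"fingers":-1},{"turn":[0,0,0],"slide":[0.045,-0.02,0],"fingers":-1}]'
python3 -m crank '[{"turn":[0,0,0],"slide":[0,0,0],"fingers":-1},{"turn":[0,0,0],"slide":[0,0,0],"fingers":-1}]'
python3 -c "
from h import *
to(.6515,-.0945,.12)
print(get_state()['ee_rot'])"
```

```text
t: 34.85
eef_pos: [0.5811, 0.0901, 0.2169]
ee_rot: [3.139, -0.001, -1.541]
force: [1.0, 0.5, -0.8]
width: 0.0258
t: 35.27
eef_pos: [0.6408, -0.0745, 0.2162]
ee_rot: [3.138, -0.001, -1.572]
force: [1.2, 0.2, -0.8]
width: 0.0256
t: 35.68
eef_pos: [0.6504, -0.0934, 0.218]
ee_rot: [3.14, 0.0, -1.57]
force: [-0.1, 0.4, -0.4]
width: 0.0256
t: 35.85
eef_pos: [0.6508, -0.0932, 0.2191]
ee_rot: [3.142, 0.0, -1.569]
force: [-0.0, -0.9, -0.3]
width: 0.0256
at [ 0.6508 -0.0932  0.2191] slide [ 0.0026 -0.0014  0.1982]
[ 3.14158372e+00  9.94119234e-05 -1.56922830e+00]
```

```bash
python3 -m crank '[{"turn":[0,0,0],"slide":[0.0026,-0.001,0.04],"fingers":-1},{"turn":[0,0,0],"slide":[0.0026,-0.001,0.09],"fingers":-1},{"turn":[0,0,0],"slide":[0.0026,-0.001,0.14],"fingers":-1},{"turn":[0,0,0],"slide":[0.0026,-0.001,0.18],"fingers":-1},{"turn":[0,0,0],"slide":[0.0026,-0.001,0.2],"fingers":-1}]'
python3 -m crank '[{"turn":[0,0,0],"slide":[0,0,0],"fingers":-1},{"turn":[0,0,0],"slide":[0,0,0],"fingers":-1},{"turn":[0,0,0],"slide":[0,0,0],"fingers":-1},{"turn":[0,0,0],"slide":[0,0,0],"fingers":-1}]'
python3 -c "
from h import *
to(.6515,-.0945,.0626)
snap('side','side18'); crop('side18','side18b',270,130,350,210,8)"
```

```text
t: 36.27
eef_pos: [0.6499, -0.0948, 0.1164]
ee_rot: [3.138, 0.0, -1.57]
force: [-1.5, 0.0, -0.6]
width: 0.0252
t: 36.6
eef_pos: [0.6525, -0.0953, 0.1209]
ee_rot: [-3.139, 0.0, -1.57]
force: [-0.4, 0.2, -0.9]
width: 0.0254
at [ 0.6525 -0.0953  0.1209] slide [-0.0017  0.002   0.1166]
```

View pics/side18b.png

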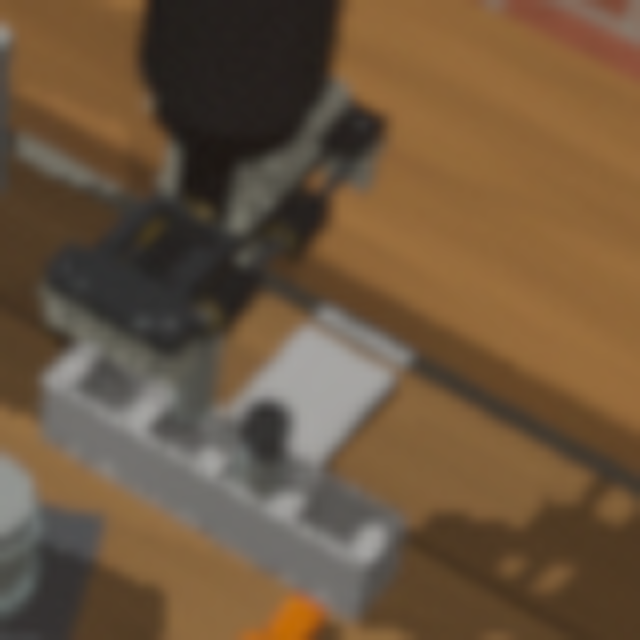

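```bash
python3 -m crank '[{"turn":[0,0,0],"slide":[-0.001,0.001,0.01],"fingers":-1},{"turn":[0,0,0],"slide":[-0.001,0.001,0.025],"fingers":-1},{"turn":[0,0,0],"slide":[-0.001,0.001,0.04],"fingers":-1},{"turn":[0,0,0],"slide":[-0.001,0.001,0.055],"fingers":-1},{"turn":[0,0,0],"slide":[-0.001,0.001,0.07],"fingers":-1}]'
python3 -m crank '[{"turn":[0,0,0],"slide":[0,0,0.015],"fingers":-1},{"turn":[0,0,0],"slide":[0,0,0.03],"fingers":-1},{"turn":[0,0,0],"slide":[0,0,0.04],"fingers":-1},{"turn":[0,0,0],"slide":[0,0,0.045],"fingers":-1},{"turn":[0,0,0],"slide":[0,0,0.045],"fingers":-1}]'
python3 -m crank '[{"turn":[0,0,0],"slide":[0,0,0],"fingers":-1},{"turn":[0,0,0],"slide":[0,0,0],"fingers":-1}]'
```

```text
t: 37.07
eef_pos: [0.6506, -0.095, 0.0828]
ee_rot: [3.141, -0.0, -1.571]
force: [0.4, -0.1, -0.7]
width: 0.0256
t: 37.48
eef_pos: [0.651, -0.0952, 0.0623]
ee_rot: [3.142, -0.001, -1.57]
force: [-3.3, 0.1, 6.7]
width: 0.0255
t: 37.65
eef_pos: [0.6509, -0.0952, 0.0623]
ee_rot: [-3.141, -0.0, -1.57]
force: [-2.2, -0.1, 6.0]
width: 0.0256
```

```bash
python3 -m crank '[{"turn":[0,0,0],"slide":[0,0,0],"fingers":0.15},{"turn":[0,0,0],"slide":[0,0,0],"fingers":0.15},{"turn":[0,0,0],"slide":[0,0,0],"fingers":0.15},{"turn":[0,0,0],"slide":[0,0,0],"fingers":0.15}]'
python3 -m crank '[{"turn":[0,0,0],"slide":[0,0,-0.03],"fingers":0.15},{"turn":[0,0,0],"slide":[0,0,-0.09],"fingers":0.15},{"turn":[0,0,0],"slide":[0,0,-0.16],"fingers":0.15},{"turn":[0,0,0],"slide":[0,0,-0.23],"fingers":0.15},{"turn":[0,0,0],"slide":[0,0,-0.3],"fingers":0.15}]'
python3 -m crank '[{"turn":[0,0,0],"slide":[0,0,0],"fingers":0.15},{"turn":[0,0,0],"slide":[0,0,0],"fingers":0.15},{"turn":[0,0,0],"slide":[0,0,0],"fingers":0.15}]'
python3 - <<'E'
from h import *
snap('side','side19'); crop('side19','side19b',0,0,512,384,1.5625)
to(.4105,.2217,.21)
E
```

```text
t: 37.98
eef_pos: [0.651, -0.095, 0.0613]
ee_rot: [3.142, 0.0, -1.571]
force: [0.3, -0.6, 0.4]
width: 0.0467
t: 38.4
eef_pos: [0.6506, -0.095, 0.2129]
ee_rot: [3.141, -0.0, -1.57]
force: [1.4, -0.2, -0.1]
width: 0.0506
t: 38.65
eef_pos: [0.6506, -0.0948, 0.2112]
ee_rot: [3.142, 0.0, -1.571]
force: [-0.3, -0.6, -0.3]
width: 0.0503
at [ 0.6502 -0.0949  0.2104] slide [-0.6332  0.4794  0.0007]
```

View pics/side19b.png

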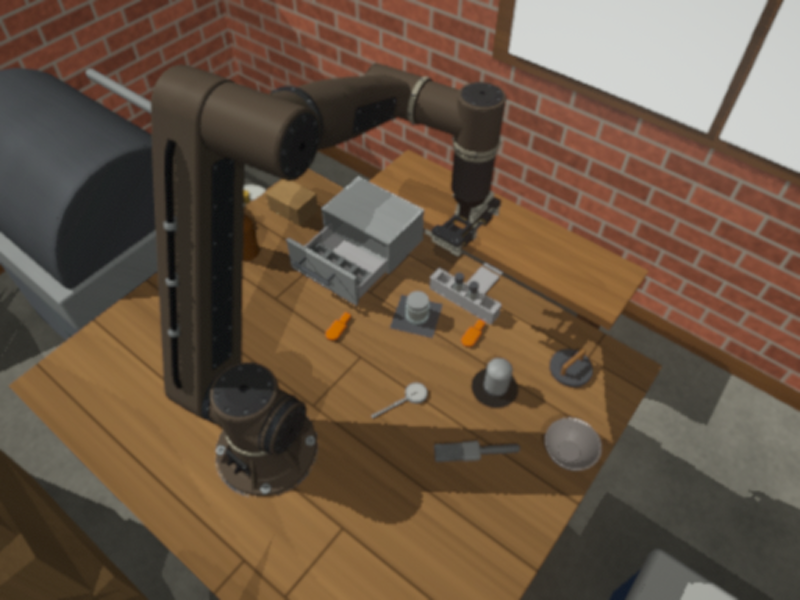

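Both tubes stand in the caddy, and the jar and shaker are still on their mats. Next is shutting the drawer.

```bash
python3 -m crank '[{"turn":[0,0,0],"slide":[-0.04,0.03,0],"fingers":-0.4},{"turn":[0,0,0],"slide":[-0.09,0.07,0],"fingers":-0.4},{"turn":[0,0,0],"slide":[-0.15,0.11,0],"fingers":-0.4},{"turn":[0,0,0],"slide":[-0.21,0.155,0],"fingers":-0.4},{"turn":[0,0,0],"slide":[-0.27,0.2,0],"fingers":-0.4}]'
python3 -m crank '[{"turn":[0,0,-0.0045],"slide":[-0.06,0.045,0],"fingers":-0.4},{"turn":[0,0,-0.0045],"slide":[-0.12,0.09,0],"fingers":-0.4},{"turn":[0,0,-0.0045],"slide":[-0.18,0.135,0],"fingers":-0.4},{"turn":[0,0,-0.0045],"slide":[-0.24,0.18,0],"fingers":-0.4},{"turn":[0,0,-0.0045],"slide":[-0.29,0.22,0],"fingers":-0.4}]'
python3 -m crank '[{"turn":[0,0,0],"slide":[-0.05,0.04,0],"fingers":-0.4},{"turn":[0,0,0],"slide":[-0.075,0.06,0],"fingers":-0.4},{"turn":[0,0,0],"slide":[-0.075,0.06,0],"fingers":-0.4},{"turn":[0,0,0],"slide":[-0.075,0.06,0],"fingers":-0.4},{"turn":[0,0,0],"slide":[-0.075,0.06,0],"fingers":-0.4}]'
python3 -m crank '[{"turn":[0,0,0],"slide":[0,0,0],"fingers":-0.4},{"turn":[0,0,0],"slide":[0,0,0],"fingers":-0.4},{"turn":[0,0,0],"slide":[0,0,0],"fingers":-0.4}]'
python3 -c "
from h import *
to(.4105,.2217,.0785)"
```

```text
t: 39.12
eef_pos: [0.5491, 0.0406, 0.2096]
ee_rot: [3.139, -0.001, -1.571]
force: [0.2, 1.0, 0.7]
width: 0.0274
t: 39.53
eef_pos: [0.4389, 0.1859, 0.2103]
ee_rot: [3.14, -0.001, -1.542]
force: [0.5, 1.4, 0.4]
width: 0.026
t: 39.95
eef_pos: [0.4096, 0.2212, 0.2108]
ee_rot: [3.141, -0.001, -1.542]
force: [0.8, -0.5, -0.4]
width: 0.026
t: 40.2
eef_pos: [0.4102, 0.2209, 0.2113]
ee_rot: [3.141, -0.0, -1.544]
force: [0.1, 0.4, -0.6]
width: 0.0261
at [0.4102 0.2209 0.2113] slide [-0.0015 -0.0007  0.2656]
```

```bash
python3 -m crank '[{"turn":[0,0,0],"slide":[0,-0.0007,0.04],"fingers":-0.52},{"turn":[0,0,0],"slide":[0,-0.0007,0.09],"fingers":-0.52},{"turn":[0,0,0],"slide":[0,-0.0007,0.13],"fingers":-0.52},{"turn":[0,0,0],"slide":[0,-0.0007,0.16],"fingers":-0.52},{"turn":[0,0,0],"slide":[0,-0.0007,0.17],"fingers":-0.52}]'
python3 -m crank '[{"turn":[0,0,0],"slide":[0,0,0.02],"fingers":-0.52},{"turn":[0,0,0],"slide":[0,0,0.04],"fingers":-0.52},{"turn":[0,0,0],"slide":[0,0,0.06],"fingers":-0.52},{"turn":[0,0,0],"slide":[0,0,0.08],"fingers":-0.52},{"turn":[0,0,0],"slide":[0,0,0.095],"fingers":-0.52}]'
python3 -m crank '[{"turn":[0,0,0],"slide":[0,0,0],"fingers":-1},{"turn":[0,0,0],"slide":[0,0,0],"fingers":-1},{"turn":[0,0,0],"slide":[0,0,0],"fingers":-1},{"turn":[0,0,0],"slide":[0,0,0],"fingers":-1}]' 20
python3 -m crank '[{"turn":[0,0,0],"slide":[0,-0.02,0],"fingers":-1},{"turn":[0,0,0],"slide":[0,-0.06,0],"fingers":-1},{"turn":[0,0,0],"slide":[0,-0.1,0],"fingers":-1},{"turn":[0,0,0],"slide":[0,-0.14,0],"fingers":-1},{"turn":[0,0,0],"slide":[0,-0.17,0],"fingers":-1}]'
python3 -m crank '[{"turn":[0,0,0],"slide":[0,-0.03,0],"fingers":-1},{"turn":[0,0,0],"slide":[0,-0.06,0],"fingers":-1},{"turn":[0,0,0],"slide":[0,-0.08,0],"fingers":-1},{"turn":[0,0,0],"slide":[0,-0.1,0],"fingers":-1},{"turn":[0,0,0],"slide":[0,-0.108,0],"fingers":-1}]'
python3 -m crank '[{"turn":[0,0,0],"slide":[0,-0.004,0],"fingers":-1},{"turn":[0,0,0],"slide":[0,-0.006,0],"fingers":-1},{"turn":[0,0,0],"slide":[0,-0.006,0],"fingers":-1},{"turn":[0,0,0],"slide":[0,-0.006,0],"fingers":-1}]'
```

```text
t: 40.62
eef_pos: [0.4094, 0.2201, 0.1243]
ee_rot: [3.139, -0.003, -1.544]
force: [-1.1, -0.9, -0.6]
width: 0.0213
t: 41.03
eef_pos: [0.4105, 0.2215, 0.0789]
ee_rot: [-3.141, 0.0, -1.543]
force: [-0.3, -1.2, 0.3]
width: 0.021
t: 41.37
eef_pos: [0.4103, 0.2216, 0.0794]
ee_rot: [-3.141, 0.0, -1.542]
force: [1.1, -1.5, -3.1]
width: 0.01
t: 41.78
eef_pos: [0.4964, 0.2243, 0.0794]
ee_rot: [-3.141, 0.0, -1.542]
force: [-2.3, 1.9, 1.4]
width: 0.0102
t: 42.2
eef_pos: [0.5501, 0.2259, 0.0793]
ee_rot: [-3.141, 0.0, -1.542]
force: [-17.8, 5.7, 14.5]
width: 0.01
t: 42.53
eef_pos: [0.55, 0.2259, 0.0794]
ee_rot: [3.139, 0.0, -1.542]
force: [-10.9, 3.9, 6.2]
width: 0.01
```

```bash
python3 -m crank '[{"turn":[0,0,0],"slide":[0,0,0],"fingers":-0.52},{"turn":[0,0,0],"slide":[0,0,0],"fingers":-0.52},{"turn":[0,0,0],"slide":[0,0.002,0],"fingers":-0.52},{"turn":[0,0,0],"slide":[0,0.002,0],"fingers":-0.52}]'
python3 -m crank '[{"turn":[0,0,0],"slide":[0,0.002,-0.02],"fingers":-0.52},{"turn":[0,0,0],"slide":[0,0.002,-0.06],"fingers":-0.52},{"turn":[0,0,0],"slide":[0,0.002,-0.12],"fingers":-0.52},{"turn":[0,0,0],"slide":[0,0.002,-0.19],"fingers":-0.52},{"turn":[0,0,0],"slide":[0,0.002,-0.26],"fingers":-0.52}]'
python3 -m crank '[{"turn":[0,0,0],"slide":[0,0.03,0],"fingers":0},{"turn":[0,0,0],"slide":[0,0.07,-0.02],"fingers":0},{"turn":[0,0,0],"slide":[0.02,0.12,-0.04],"fingers":0},{"turn":[0,0,0],"slide":[0.05,0.17,-0.04],"fingers":0},{"turn":[0,0,0],"slide":[0.07,0.22,-0.04],"fingers":0}]'
python3 - <<'E'
from h import *
for n in('top','side'): snap(n,n+'20'); crop(n+'20',n+'20b',0,0,512,384,1.5625)
E
```

```text
t: 42.87
eef_pos: [0.5511, 0.2255, 0.0792]
ee_rot: [-3.141, -0.0, -1.542]
force: [-0.1, -0.6, -0.0]
width: 0.0207
t: 43.28
eef_pos: [0.5498, 0.2251, 0.211]
ee_rot: [3.141, -0.001, -1.542]
force: [0.2, 0.5, 0.2]
width: 0.0212
t: 43.7
eef_pos: [0.4403, 0.1867, 0.2302]
ee_rot: [-3.14, 0.001, -1.542]
force: [-0.4, 0.2, -0.1]
width: 0.0428
```

View pics/top20b.png

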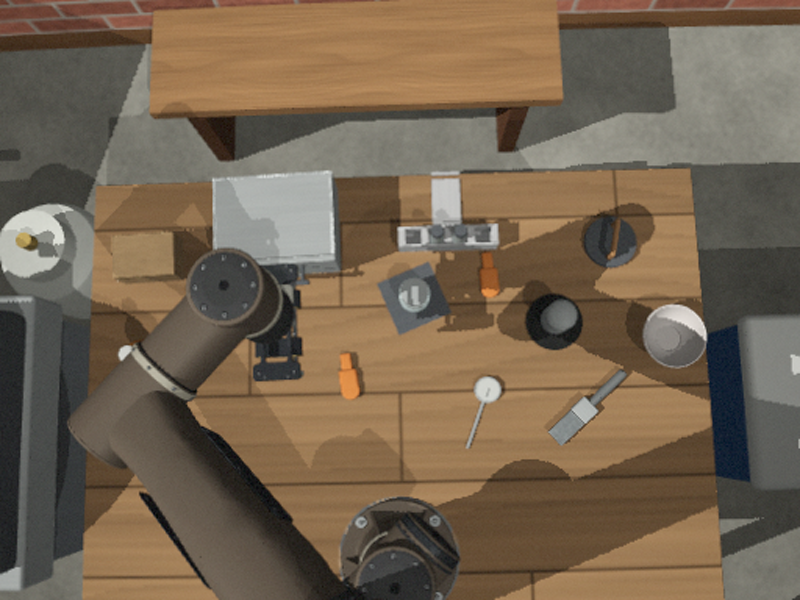

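View pics/side20b.png

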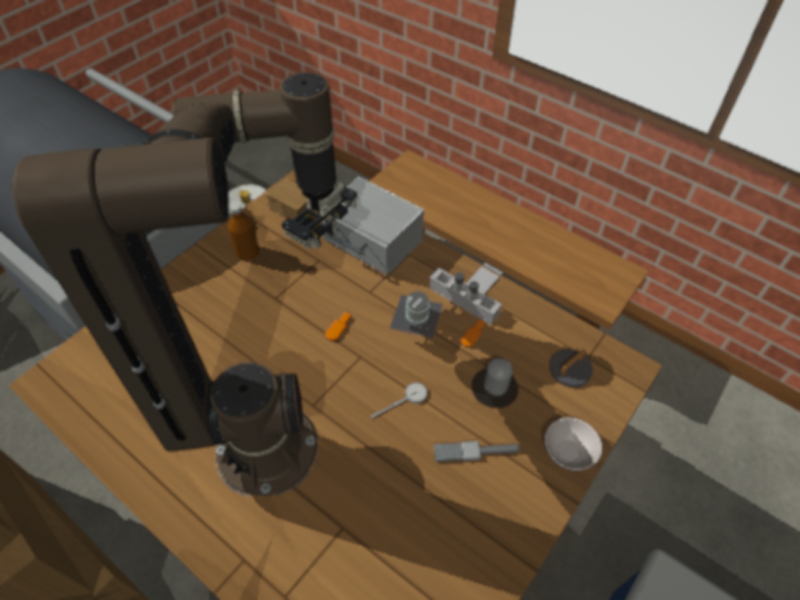

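Everything looks in place. I'll check the jar, shaker and tubes in close-ups with the mat-centred outlines overlaid.

```bash
cat >> h.py <<'E'
def ov(src,cam,dst,x0,y0,x1,y1,s,L):
    im=cv2.imread(f'pics/{src}.png')[y0:y1,x0:x1]; im=cv2.resize(im,None,fx=s,fy=s,interpolation=cv2.INTER_CUBIC)
    for x,y,r,z,col in L:
        P=[(proj(cam,(x+r*np.cos(a),y+r*np.sin(a),z))-[x0,y0]+.5)*s-.5 for a in np.linspace(0,6.28,40)]
        cv2.polylines(im,[np.int32(P)],True,col,1)
    cv2.imwrite(f'pics/{dst}.png',im)
E
python3 - <<'E'
from h import *
R,G,B=(0,0,255),(0,255,0),(255,120,0)
ov('top20','top','o4',230,130,390,240,5,[(.531,-.0445,.032,0,R),(.531,-.0445,.029,.072,G),(.4728,-.3365,.03,0,R),(.4728,-.3365,.03,.08,G),(.4728,-.3365,.06,0,B),(.6515,-.0945,.013,.095,R),(.6515,-.1423,.013,.095,R)])
crop('top20','o5',120,100,240,190,6)
E
```

```text
(no output)
```

View pics/o4.png

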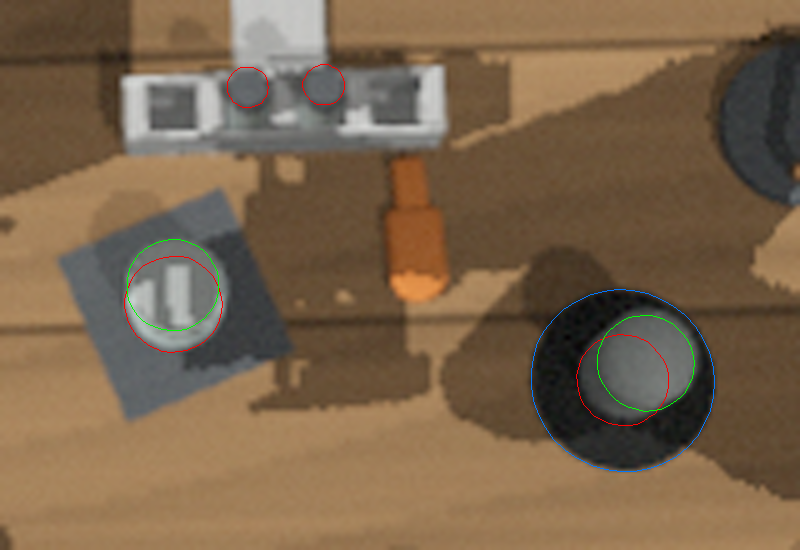

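View pics/o5.png

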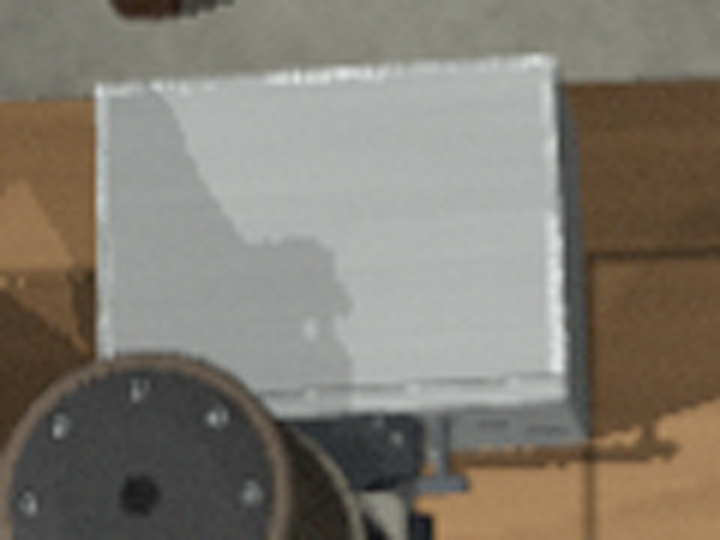

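```bash
python3 -m crank '[{"turn":[0,0,0],"slide":[0,0,0],"fingers":0},{"turn":[0,0,0],"slide":[0,0,0],"fingers":0},{"turn":[0,0,0],"slide":[0,0,0],"fingers":0}]'
python3 - <<'E'
from h import *
a=cv2.imread('pics/top20.png').astype(int);b=snap('top','top21')[:,:,::-1].astype(int)
print(abs(a-b)[130:240,240:390].max())
job_done()
E
```

```text
t: 44.05
eef_pos: [0.4418, 0.1878, 0.2293]
ee_rot: [-3.141, 0.0, -1.542]
force: [0.6, 0.0, 0.4]
width: 0.0437
62
the job is handed in; nothing more can be done
```

Run:
```python
from h import *
R,G,B=(0,0,255),(0,255,0),(255,120,0)
ov('top21','top','o6',230,130,390,240,5,[(.531,-.0445,.029,.072,G),(.4728,-.3365,.03,.08,G)])
```

```text
the job is handed in; nothing more can be done
```

I handed the job in at t ≈ 44 s. The jar and shaker are swapped, the drawer's spice tubes are in the caddy, and the drawer is shut again.

- **Jar and shaker:** I parked the jar on free shelf, moved the shaker to the round mat, then set the jar on the square mat. In the last close-up both were upright and about 2–3 mm from the mat centres. I saw no sign of a knock.
- **Tubes:** The drawer held two tubes, and all four cells were empty afterwards. Each tube stands in its own middle pocket. The gripper height and contact force at release showed both down on the pocket floor.
- **Drawer:** I pulled it about 0.14 m to its stop and pushed it back until it pressed on the closed stop with about 18 N. The handle was back at its starting x of 0.550 m.
- **Other items:** The rest of the shelf looked unmoved in the last pictures from both cameras.

**Unresolved check:** I compared the last two top pictures just before handing in, and one spot differed by up to 62 grey levels. It may be a moving shadow edge, but the tools closed with the hand-in before I could look, so that is unconfirmed. In the earlier of those two pictures everything was in place.

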